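# Settle the herb tins and tray them by shape

## Task

Switch the settling machine on with its lever, then take the tins that stand on the table, one at a time from the shortest to the tallest, and, keeping hold of each, press it upright on the middle of the sprung plate until the plate is fully down and hold it there for a full second. Stand each settled tin upright in the tray whose sample tin has the same shape: round tins with the round sample, square with the square. When all are done, switch the machine off, leaving the samples in their trays and the other things on the table alone.

Things in the scene. Friction and masses are not known exactly. Their poses are not given: they have to be found in the camera images.
- tin_45: loose plain round tin 58 mm in diameter, 45 mm tall, closed lid, about 0.18 kg with a low centre of mass; may be absent. Stands upright on the table at the start. Origin: centre of its underside, z up along its axis.
- tin_55: loose plain square tin 54 x 54 mm (sides along its x and y), 55 mm tall, closed lid, about 0.18 kg with a low centre of mass; may be absent. Stands upright on the table at the start. Origin: centre of its underside, z up along its axis.
- tin_65: loose plain round tin 58 mm in diameter, 65 mm tall, closed lid, about 0.18 kg with a low centre of mass; may be absent. Stands upright on the table at the start. Origin: centre of its underside, z up along its axis.
- tin_75: loose plain square tin 54 x 54 mm (sides along its x and y), 75 mm tall, closed lid, about 0.18 kg with a low centre of mass; may be absent. Stands upright on the table at the start. Origin: centre of its underside, z up along its axis.
- tin_85: loose plain round tin 58 mm in diameter, 85 mm tall, closed lid, about 0.18 kg with a low centre of mass; may be absent. Stands upright on the table at the start. Origin: centre of its underside, z up along its axis.
- sample_round: round sample tin 58 mm in diameter, 50 mm tall, standing near one end of one of the two trays from the start; shows that the round tins belong in that tray. Origin: centre of its underside.
- sample_square: square sample tin 54 x 54 mm, 50 mm tall, standing near one end of the other tray from the start; shows that the square tins belong there. Origin: centre of its underside.
- tray_1: fixed low open blue tray on the robot's left, 305 mm long (its x) by 155 mm wide (its y), walls 5 mm thick and 22 mm high, inner floor 5 mm above its underside. Origin: centre of its underside. There is room for four tins in a row along x at 68 mm spacing (x = -102, -34, 34, 102 mm); the sample stands near its x = -102 mm end (the end nearer the robot), give or take 10 mm.
- tray_2: fixed low open blue tray on the robot's right, same as tray_1.
- machine: fixed settling machine on the table: grey housing 220 mm (its x) by 130 mm (its y), 50 mm high, with a round sprung plate at its front (x = -50 mm) and an on/off lever at its back (x = +70 mm). Origin: centre of its underside.
- plate_top (a point): centre of the top face of the round sprung plate, 68 mm in diameter; 76 mm above the table when up; goes down with the plate (10 mm travel). A tin stands on it by its underside.
- plate (a joint): travel of the sprung plate: 0 up, 0.010 m fully down. It starts to give at about 3 N and takes 9 N to push fully down; springs back when released.
- lever (a joint): on/off lever of the machine, 0 = off, knob leaning to the robot's right (machine -y); 1.0 rad = on, knob leaning to the left (machine +y). It turns about an axis along the machine's x, 72 mm above the table, and stays where it is left. Light (about 1 N at the knob).
- lever_tip (a point): centre of the lever's round knob, 26 mm in diameter, 70 mm from the lever's axis; about 133 mm above the table at either end of its swing, 142 mm half-way.
- bowl: loose small white bowl, 72 mm across and 35 mm high, standing among the tins; not part of the job. Origin: centre of its underside.
- stub: loose short stub of root standing on end near the front of the machine, 26 mm in diameter and 26 mm high; not part of the job. Origin: centre of its underside.
There are look-alikes about, which are no part of the job. Leave any brown look-alike of the tin_45 alone. What is shaped like the tin_55 but pink is not meant.

How it is judged:
By the outcome, as a careful person would: the job done as asked, in the order asked, and still so for the second after the job is handed in, with the robot touching nothing.
Of tin_45, tin_55, tin_65, tin_75, tin_85 only 3 to 4 are there at a start; the rules pass over those that are not, and their reading is None.
At some moment in a run one of tin_45, tin_55, tin_65, tin_75, tin_85 may be knocked a few centimetres aside while the robot is not near it.
It also fails if it takes over 210 s, if anything falls off the work surface, if the arm or the gripper's body presses on something with over 40 N, if the wrist force passes 120 N, or if a joint passes its speed limit or range.

## Robot

A 7-joint arm with a two-finger parallel gripper is mounted at the origin on the work surface. World frame = base frame: x ahead of the robot, y to its left, z up, the work surface at z = 0. Lengths are in m, angles in rad, forces in N, time in s.
With the tool pointing down it reaches from about 0.4 to 0.85 m from the base axis. Payload 6.9 kg.
Tool frame: the origin (TCP) lies at the very end of the fingers, on their centre line; the grasp point (between the pads) lies 19 mm behind it (bot.tcp_to_grasp is the x of the grasp point in the tool frame, in m); x points along the fingers, y is the direction in which the jaws open and shut, and the axes are right-handed (so a half turn about x gives the same grasp; the last joint's range is limited). The gripper opens to 85 mm and grips with 20 to 120 N. Pads are 22 mm wide; open, the fingers measure 114 mm over their backs; the gripper's body (76 mm by 85 mm) begins 54 mm behind the grasp point. The pads swing forward as they close: fully open they stand 13 mm farther back than shut.
Start: joints at [1.397, 0.507, -0.238, 1.5, 0.126, 1.149, -0.155], TCP at [0.173, -0.601, 0.231] pointing down, gripper open.
Joint ranges: [-3.08, 3.08], [-0.24, 2.05], [-1.43, 1.35], [0, 2.5], [-1.52, 4.66], [0.17, 1.96], [-2.89, 2.89]. Speed limits (rad/s): [2.39, 2.39, 3.14, 3.14, 3.14, 3.14, 3.14].

## Interface

Orientations are given as a unit quaternion [x, y, z, w].
In Python, from plant import bot gives the robot as it stands.
- The arm moves only by the tool carry_out, never from a script. Its arguments are lists of equal length, an entry for each row: "xyz": the shift along the tool's x, y, z in mm, a list of three; "roll": the turn about the tool's x in degrees. In form: {"xyz": [[x, y, z], ...], "roll": [roll, ...]}. A call has 1 to 10 rows; each row is the pose to reach, as a shift and turn from the pose commanded when the call began, along the tool's axes at that moment; what a row does not reach only later rows make up. A row lasts 1/10 s, in which the tool goes at most 50 mm and 8.59 degrees, less where a joint would pass 70% of its speed; a pose out of reach is approached as far as the arm can. A call with a gripper value outside its range is refused whole. "grip" is the opening, from 0 (shut) to 1 (fully open), set as the call begins (left out, the last holds). The fingers move at their own pace and stop on an object; "force" is the grip in N (left out, the last holds). Time passes only in rows, so rows that repeat a pose let the fingers close. It gives the time, the measured TCP pose, the force and the opening at its end, in the units of the state.
- bot.state(): the state, without advancing time (a new reading comes with each control period).
- bot.get_image(name): name is "side" or "top" or "wrist"; returns the picture (420x560x3 uint8, blue, green, red); there is no depth.
- bot.calibration(name): a dict with "K" (3x3 intrinsics, pixels), "pose" (4x4, takes a point from camera to world coordinates). Camera axes: x right, y down, z forward; pixel columns grow to the right and rows downward; lengths in m; the calibration is good to about 2 mm. A picture is of the moment at which its call begins: read the wrist's pose just before it. calibration takes no time and is no camera call; for the wrist camera it gives the pose at the moment of the call.
- bot.finish_job(): hands the job in, once; it reports no verdict.
The state is a dict: "time_s": time; "joint_positions": joint angles; "qvel": joint speeds; "joint_torque": joint torques, N m; "ee_pos": TCP position; "orientation": TCP orientation; "force": force on the tool from outside, world axes, zero at the start; "moment": the same for the moment, N m; "gripper_width": finger opening in m.
Only numpy, scipy, OpenCV 4.12 (cv2) and the standard library are available. Lean on these libraries where they do the work, as an engineer would, in place of code of your own. Each camera call takes 0.05 s, during which the arm holds its last target.

## Working session

There is one attempt and no reset: what is moved stays moved. The work goes in short steps, Python scripts to look and compute and a tool call to move; the robot and the scene stay as the last step left them, time stands still between calls to the robot, and variables do not carry over. Pictures are saved under pics/ and viewed, and the job is handed in when it is done.

Besides the shell and the picture viewer there is one more tool, called after ">>>" by a JSON object that holds its "api" and its "payload", one argument or row to a line. carry_out: Moves the arm, as the interface text tells. Its arguments: {"type":"object","properties":{"xyz":{"type":"array","items":{"type":"array","items":{"type":"number"}}},"roll":{"type":"array","items":{"type":"number"}},"grip":{"type":"number"},"force":{"type":"number"}},"required":["xyz","roll"]}

```bash
ls; mkdir -p pics; python3 - <<'E'
from plant import bot
import cv2
s=bot.state();print(s)
for n in("top","side","wrist"):
    c=bot.calibration(n);print(n,c["K"],c["pose"])
    cv2.imwrite(f"pics/{n}0.png",bot.get_image(n))
print(bot.tcp_to_grasp)
E
```

```text
pics
{'time_s': 0.0, 'joint_positions': array([ 1.39651405,  0.50836863, -0.23750168,  1.50111213,  0.12567403,
        1.14885658, -0.15478381]), 'qvel': array([ 1.35895737e-03, -1.67480990e-03,  1.05683067e-03,  7.94816146e-05,
       -4.96788267e-04,  1.42613107e-03, -1.90954315e-03]), 'joint_torque': array([ 3.31380807e-05, -6.20604300e+01, -2.18703032e+00, -2.49652183e+01,
        1.24225428e-02,  1.19739861e-02,  1.13308181e-05]), 'ee_pos': array([ 0.17238258, -0.60025908,  0.23041686]), 'orientation': array([-0.70010882, -0.09921154,  0.70028898, -0.0979799 ]), 'force': array([-0.00511469, -0.3287926 ,  0.29583977]), 'moment': array([-0.0177501 ,  0.01577816, -0.0146817 ]), 'gripper_width': 0.08544491575355281}
top [[415.66213591   0.         284.45833522]
 [  0.         415.66213591 206.49591487]
 [  0.           0.           1.        ]] [[-0.00460689 -0.99482604  0.10148858  0.42303942]
 [-0.99993068  0.00568253  0.01031208 -0.01246351]
 [-0.01083543 -0.10143404 -0.99478326  0.95017699]
 [ 0.          0.          0.          1.        ]]
side [[382.66994518   0.         281.55694173]
 [  0.         382.66994518 213.40995263]
 [  0.           0.           1.        ]] [[ 0.97071837 -0.16703831  0.17263849  0.36749227]
 [-0.23964177 -0.7232191   0.64770824 -0.50035612]
 [ 0.01666337 -0.67011368 -0.74207142  0.70588488]
 [ 0.          0.          0.          1.        ]]
wrist [[326.50482969   0.         283.54949909]
 [  0.         326.50482969 210.17992597]
 [  0.           0.           1.        ]] [[ 0.2770155  -0.91077349 -0.30619286  0.25306541]
 [-0.96086437 -0.26305125 -0.08685447 -0.57853426]
 [-0.00143966  0.31826985 -0.94799907  0.3708594 ]
 [ 0.          0.          0.          1.        ]]
-0.0187
```

View pics/top0.png

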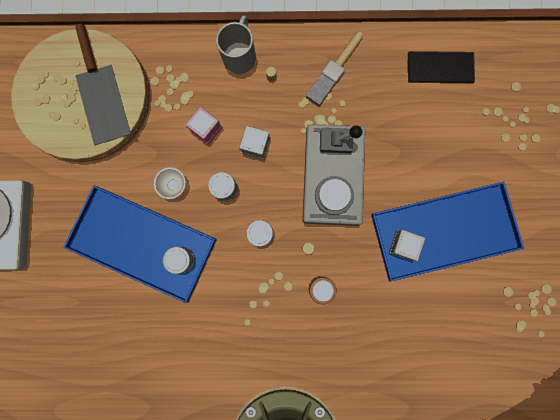

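View pics/side0.png

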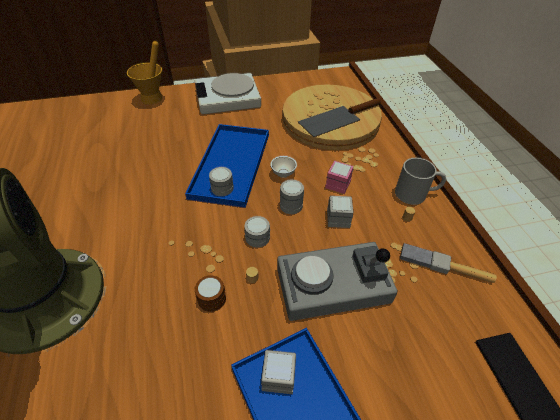

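Top view: grey round tins at (222,186) and (260,234), grey square at (255,142). The pink square (203,124) and brown round (322,291) are the look-alikes. The round sample is in the left tray (176,261) and the square one in the right tray (410,246). I'll enlarge to confirm and measure.

```bash
python3 - <<'E'
import cv2
t=cv2.imread("pics/top0.png");s=cv2.imread("pics/side0.png")
cv2.imwrite("pics/c1.png",cv2.resize(t[95:295,150:350],None,fx=3,fy=3,interpolation=cv2.INTER_CUBIC)) 
cv2.imwrite("pics/c2.png",cv2.resize(s[140:340,180:420],None,fx=3,fy=3,interpolation=cv2.INTER_CUBIC))
cv2.imwrite("pics/c3.png",cv2.resize(t[115:235,295:375],None,fx=5,fy=5,interpolation=cv2.INTER_CUBIC))
E
```

```text
(no output)
```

View pics/c1.png

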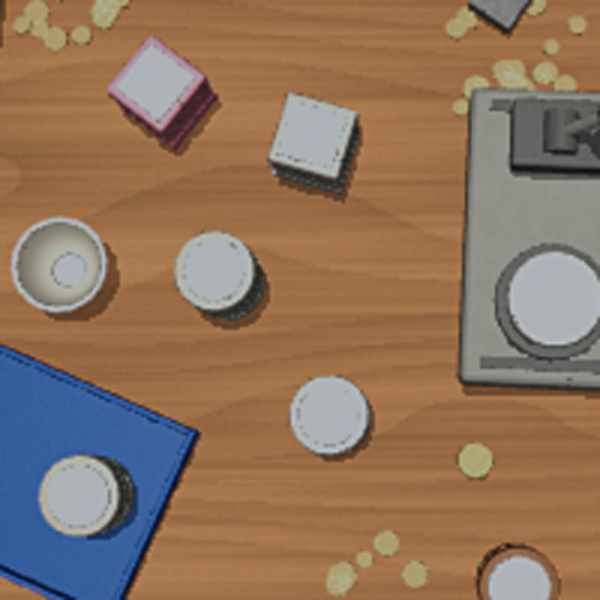

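View pics/c2.png

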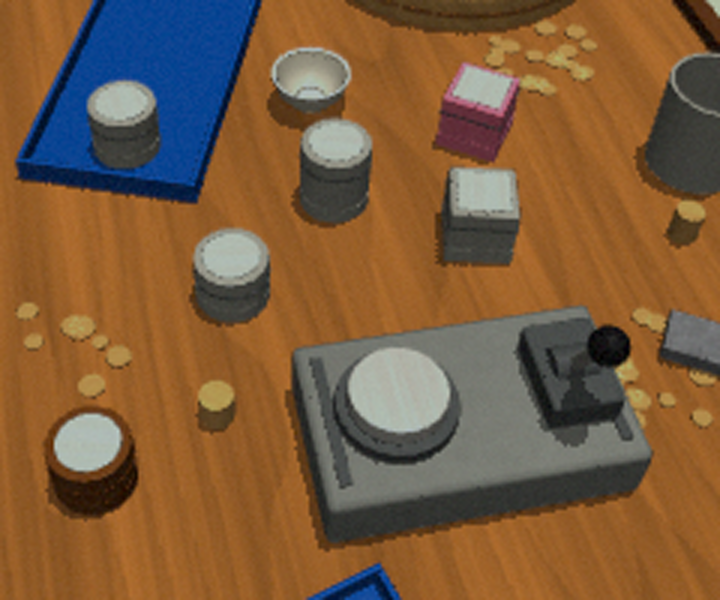

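View pics/c3.png

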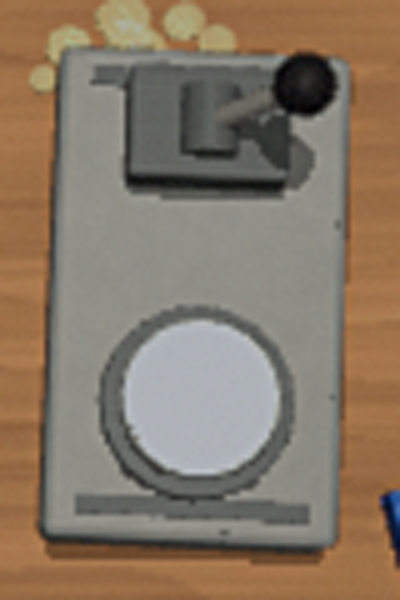

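```bash
cat > h.py <<'E'
import numpy as np, cv2
from plant import bot
def ray(n,p,cal=None):
    c=cal or bot.calibration(n); K=c["K"];T=c["pose"]
    d=T[:3,:3]@np.linalg.inv(K)@np.array([p[0],p[1],1.]); return T[:3,3],d/np.linalg.norm(d)
def atz(n,p,z,cal=None):
    o,d=ray(n,p,cal); return o+d*(z-o[2])/d[2]
def tri(pt,ps,a="top",b="side"):
    o1,d1=ray(a,pt);o2,d2=ray(b,ps)
    s=np.linalg.lstsq(np.c_[d1,-d2],o2-o1,rcond=None)[0]
    p,q=o1+s[0]*d1,o2+s[1]*d2
    return (p+q)/2,np.linalg.norm(p-q)
def proj(n,X,cal=None):
    c=cal or bot.calibration(n); T=np.linalg.inv(c["pose"]); v=c["K"]@(T[:3,:3]@np.array(X)+T[:3,3]); return v[:2]/v[2]
E
python3 - <<'E'
from h import *
np.set_printoptions(precision=4,suppress=True)
for n,a,b in [("A",(222,185.3),(292,187.7)),("B",(260,233),(257.3,225.3)),("C",(255,140.3),(340.7,204)),("plate",(335.4,194.4),(313.7,270)),("knob",(356,131.6),(383,255.7))]:
    print(n,*tri(a,b))
print(atz("top",(335.4,194.4),.076),atz("top",(356,131.6),.133))
for z in(.045,.065,.085):print("A",atz("top",(222,185.3),z),"B",atz("top",(260,233),z))
cs=[(289,94),(358,108),(343,180),(270,163)]
for z in(.055,.075):
    P=np.array([atz("top",(x/3+150,y/3+95),z) for x,y in cs]);print("C",z,P.mean(0),np.linalg.norm(P-np.roll(P,1,0),axis=1),np.degrees(np.arctan2(P[1]-P[0],1)[1]), (P[1]-P[0]),(P[3]-P[0]))
# trays outer corners (rim z .022)
for nm,cs in [("t1",[(96,186),(216,239),(188,300),(66,246)]),("t2",[(373,213),(504,183),(522,246),(389,279)])]:
    P=np.array([atz("top",c,.022) for c in cs]);print(nm,P[:,:2].tolist(),P.mean(0))
E
```

```text
A [0.5597 0.1305 0.0688] 0.00042105754548656414
B [0.458  0.0501 0.0494] 0.0009758460668800058
C [0.6595 0.0606 0.0605] 0.0006127397671440914
plate [ 0.538  -0.1113  0.0785] 0.001901100036609034
knob [ 0.6554 -0.1476  0.1381] 5.219308224035215e-05
[ 0.5374 -0.1114  0.076 ] [ 0.6569 -0.1485  0.133 ]
A [0.5631 0.1344 0.045 ] B [0.4577 0.0504 0.045 ]
A [0.56   0.1311 0.065 ] B [0.4569 0.049  0.065 ]
A [0.5569 0.1279 0.085 ] B [0.4562 0.0476 0.085 ]
C 0.055 [0.6611 0.061  0.055 ] [0.0535 0.052  0.055  0.0551] -2.911334786727529 [-0.011  -0.0509  0.    ] [-0.0517  0.0137  0.    ]
C 0.075 [0.6558 0.0594 0.075 ] [0.0523 0.0509 0.0537 0.0539] -2.846398075609233 [-0.0107 -0.0497  0.    ] [-0.0506  0.0134  0.    ]
t1 [[0.5668847840427774, 0.424255724306101], [0.44571557535297407, 0.15022639112326752], [0.31218834646421867, 0.21031082968350454], [0.4317406424335508, 0.48602838346661553]] [0.4391 0.3177 0.022 ]
t2 [[0.5019837294357329, -0.20075893735661543], [0.567932848886668, -0.49592185446945175], [0.42699659537379436, -0.5273209934757549], [0.3561161394736432, -0.23206006396111128]] [ 0.4633 -0.364   0.022 ]
```

Triangulated lid heights (68.8, 49.4, 60.5 mm, about 4 mm high like the plate) identify them: B (260,233) is tin_45, C (255,140) is tin_55, A (222,185) is tin_65. The crops show all three as plain grey. The lever knob leans right, so the machine is off.

```bash
cat >> h.py <<'E'
from scipy.spatial.transform import Rotation as Ro
np.set_printoptions(precision=4,suppress=True)
def go(x,y,z,yaw=None):
    s=bot.state();R=Ro.from_quat(s["orientation"]).as_matrix()
    d=R.T@(np.array([x,y,z])-s["ee_pos"])*1000
    r=0
    if yaw is not None:
        cur=np.degrees(np.arctan2(R[1,1],R[0,1]))
        dy=(yaw-cur+90)%180-90
        r=-dy   # tool x is down
    print("shift",d.round(1),"roll",round(r,1),"rows>=",max(np.linalg.norm(d)/50,abs(r)/8.59).round(1),"tcp",s["ee_pos"],"toolx",R[:,0],"jawyaw",np.degrees(np.arctan2(R[1,1],R[0,1])).round(1),"F",s["force"],"t",s["time_s"],"w",s["gripper_width"].round(4),"q7",s["joint_positions"][6].round(2))
    return d,r
E
python3 - <<'E'
from h import *
P=[atz("top",(x/5+295,y/5+115),.05)[:2] for x,y in [(45,540),(335,548),(350,60),(62,48)]]
print(np.array(P)); m=(P[2]+P[3]-P[0]-P[1]);print("yaw",np.degrees(np.arctan2(m[1],m[0])),np.mean(P,0))
go(.656,-.20,.23,0)
go(.656,-.20,.122,0)
E
```

```text
[[ 0.4787 -0.0453]
 [ 0.4746 -0.1707]
 [ 0.6909 -0.1824]
 [ 0.6974 -0.0549]]
yaw -2.804918742980702 [ 0.5854 -0.1133]Traceback (most recent call last):
  File "<stdin>", line 4, in <module>
  File "h.py", line 25, in go
    print("shift",d.round(1),"roll",round(r,1),"rows>=",max(np.linalg.norm(d)/50,abs(r)/8.59).round(1),"tcp",s["ee_pos"],"toolx",R[:,0],"jawyaw",np.degrees(np.arctan2(R[1,1],R[0,1])).round(1),"F",s["force"],"t",s["time_s"],"w",s["gripper_width"].round(4),"q7",s["joint_positions"][6].round(2))
                                                                                                                                                                                                                                   ^^^^^^^^^^^^^^^^^^^^^^^^
AttributeError: 'float' object has no attribute 'round'
```

```bash
sed -i 's/s\["gripper_width"\].round(4)/round(float(s["gripper_width"]),4)/' h.py; python3 - <<'E'
from h import *
go(.656,-.20,.23,0)
E
```

```text
shift [   1.  -251.2 -575.3] roll -74.0 rows>= 12.6 tcp [ 0.1724 -0.6004  0.2306] toolx [-0.0004  0.0013 -1.    ] jawyaw -74.0 F [ 0.1289 -0.6994 -0.246 ] t 0.15 w 0.0852 q7 -0.15
```

>>> {"api": "carry_out", "payload": {
  "xyz": [
    [0,-10,-23],
    [0,-28,-64],
    [0,-46,-106],
    [0,-65,-149],
    [0,-84,-192],
    [0,-103,-235],
    [0,-122,-278],
    [0,-141,-321],
    [0,-160,-364],
    [0,-178,-405]
  ],
  "roll": [-3,-8,-15,-22,-29,-36,-43,-50,-56,-62],
  "grip": 0
}}

```text
time_s: 1.15
ee_pos: [0.5143, -0.3152, 0.2314]
orientation: [0.548, 0.447, -0.548, 0.447]
force: [0.7, 0.3, 0.1]
gripper_width: 0.0001
```

```bash
python3 - <<'E'
from h import *
go(.656,-.20,.23,0)
E
```

```text
shift [   1.5  115.7 -141.3] roll -11.6 rows>= 3.7 tcp [ 0.5143 -0.3152  0.2314] toolx [ 0.0002  0.0003 -1.    ] jawyaw -11.6 F [0.6941 0.3147 0.1073] t 1.15 w 0.0001 q7 0.03
```

>>> {"api": "carry_out", "payload": {
  "xyz": [
    [0,35,-42],
    [0,70,-85],
    [0,104,-127],
    [0,116,-141],
    [0,116,-141],
    [25,116,-141],
    [60,116,-141],
    [95,116,-141],
    [113,116,-141],
    [113,116,-141]
  ],
  "roll": [-4,-8,-12,-12,-12,-12,-12,-12,-12,-12]
}}

```text
time_s: 2.15
ee_pos: [0.6528, -0.2039, 0.115]
orientation: [0.499, 0.502, -0.501, 0.498]
force: [-0.1, -0.0, 0.2]
gripper_width: 0.0001
```

```bash
python3 - <<'E'
from h import *
go(.656,-.107,.118,0)
cv2.imwrite("pics/s1.png",bot.get_image("side"))
E
```

```text
shift [ -2.9   3.2 -96.9] roll 0.1 rows>= 1.9 tcp [ 0.6528 -0.2039  0.115 ] toolx [-0.0061  0.0012 -1.    ] jawyaw 0.1 F [-0.0899 -0.0081  0.2175] t 2.15 w 0.0001 q7 -0.09
```

View pics/s1.png

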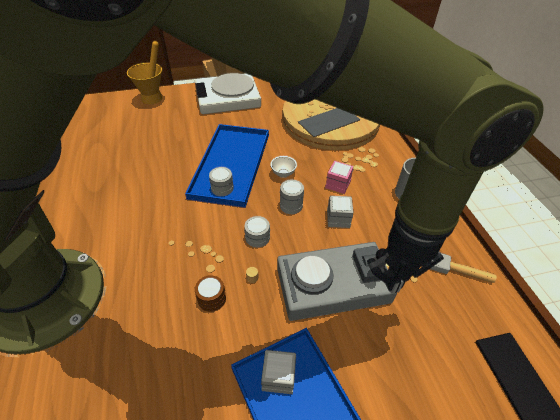

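The gripper is beside the lever knob (about 385,257), on its right. I'll push it left now.

>>> {"api": "carry_out", "payload": {
  "xyz": [
    [-2,3,-10],
    [-3,3,-22],
    [-3,3,-34],
    [-3,3,-46],
    [-3,3,-58],
    [-3,3,-70],
    [-3,3,-80],
    [-3,3,-88],
    [-3,3,-92],
    [-3,3,-92]
  ],
  "roll": [0,0,0,0,0,0,0,0,0,0]
}}

```text
time_s: 3.2
ee_pos: [0.6582, -0.1109, 0.1211]
orientation: [0.5, 0.501, -0.5, 0.5]
force: [-0.5, 0.1, 0.5]
gripper_width: 0.0
```

```bash
python3 - <<'E'
from h import *
go(.656,-.107,.118,0)
E
```

```text
shift [ 3.1 -2.2 -3.9] roll 0.1 rows>= 0.1 tcp [ 0.6582 -0.1109  0.1211] toolx [-0.0005  0.0006 -1.    ] jawyaw 0.1 F [-0.4668  0.0504  0.5488] t 3.2 w 0.0 q7 -0.23
```

>>> {"api": "carry_out", "payload": {
  "xyz": [
    [1,0,-2],
    [2,0,-4],
    [2,0,-4]
  ],
  "roll": [0,0,0]
}}

```text
time_s: 3.5
ee_pos: [0.6583, -0.108, 0.1191]
orientation: [0.5, 0.5, -0.5, 0.5]
force: [0.7, 0.1, -0.2]
gripper_width: -0.0005
```

>>> {"api": "carry_out", "payload": {
  "xyz": [
    [0,0,-2],
    [0,0,-3],
    [0,0,-3]
  ],
  "roll": [0,0,0]
}}

```text
time_s: 3.8
ee_pos: [0.6582, -0.1048, 0.1192]
orientation: [0.5, 0.5, -0.5, 0.5]
force: [-0.1, -1.3, -1.0]
gripper_width: -0.0
```

```bash
python3 - <<'E'
from h import *
go(.656,-.107,.118,0)
im=bot.get_image("top"); cv2.imwrite("pics/t1.png",cv2.resize(im[95:235,290:410],None,fx=5,fy=4))
im=bot.get_image("side"); cv2.imwrite("pics/s2.png",cv2.resize(im[200:330,270:450],None,fx=4,fy=4))
E
```

```text
shift [ 1.2 -2.2  2.2] roll 0.0 rows>= 0.1 tcp [ 0.6582 -0.1048  0.1192] toolx [-0.0004  0.0001 -1.    ] jawyaw 0.0 F [-0.1465 -1.3132 -0.9717] t 3.8 w -0.0 q7 -0.24
```

View pics/s2.png

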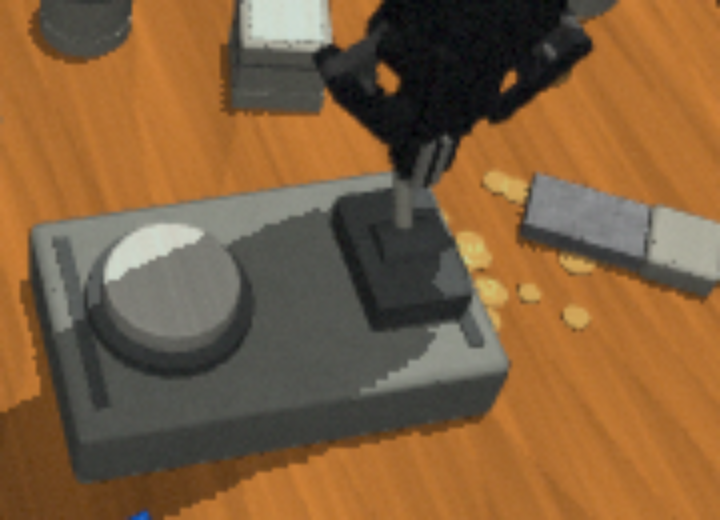

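View pics/t1.png

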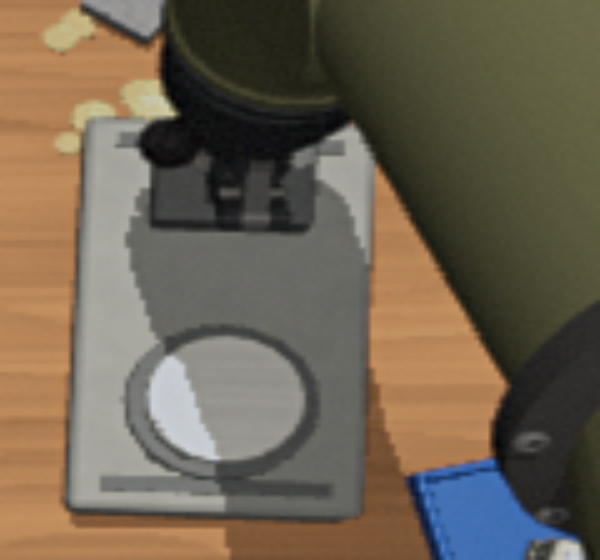

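>>> {"api": "carry_out", "payload": {
  "xyz": [
    [0,0,-1],
    [0,0,-3],
    [0,0,-3]
  ],
  "roll": [0,0,0]
}}

```text
time_s: 4.2
ee_pos: [0.6582, -0.104, 0.1192]
orientation: [-0.5, -0.499, 0.501, -0.5]
force: [-0.3, -5.4, -1.5]
gripper_width: 0.0001
```

```bash
python3 - <<'E'
from h import *
print(atz("top",(323.6,130.75),.133))
go(.658,-.13,.119,0)
E
```

```text
[ 0.6591 -0.0834  0.133 ]
shift [ 0.3 -0.2 26. ] roll -0.1 rows>= 0.5 tcp [ 0.6582 -0.104   0.1192] toolx [-0.0001 -0.0027 -1.    ] jawyaw -0.1 F [-0.3341 -5.4133 -1.4769] t 4.2 w 0.0001 q7 -0.24
```

>>> {"api": "carry_out", "payload": {
  "xyz": [
    [0,0,10],
    [0,0,26],
    [-30,0,28],
    [-75,0,28],
    [-100,0,28],
    [-100,0,28]
  ],
  "roll": [0,0,0,0,0,0]
}}

```text
time_s: 4.8
ee_pos: [0.6604, -0.1307, 0.224]
orientation: [0.502, 0.498, -0.498, 0.502]
force: [0.7, 0.9, 0.2]
gripper_width: 0.0
```

```bash
python3 - <<'E'
from h import *
go(.4575,.0500,.15,0)
E
```

```text
shift [  72.4 -203.6 -180.6] roll -0.0 rows>= 5.6 tcp [ 0.6604 -0.1307  0.224 ] toolx [ 0.0076 -0.0005 -1.    ] jawyaw -0.0 F [0.6576 0.9211 0.2255] t 4.8 w 0.0 q7 -0.14
```

>>> {"api": "carry_out", "payload": {
  "xyz": [
    [0,-20,-18],
    [0,-50,-45],
    [5,-85,-75],
    [20,-118,-105],
    [35,-150,-134],
    [50,-178,-158],
    [65,-196,-175],
    [72,-203,-181],
    [72,-203,-181],
    [72,-203,-181]
  ],
  "roll": [0,0,0,0,0,0,0,0,0,0],
  "grip": 1
}}

```text
time_s: 5.8
ee_pos: [0.4565, 0.0501, 0.1475]
orientation: [0.5, 0.5, -0.5, 0.5]
force: [0.4, -0.5, -0.7]
gripper_width: 0.0853
```

```bash
python3 - <<'E'
from h import *
go(.4575,.0500,.15,0)
cv2.imwrite("pics/w1.png",bot.get_image("wrist"));cv2.imwrite("pics/s3.png",bot.get_image("side"))
print(proj("wrist",(.4575,.05,.045)))
E
```

```text
shift [-2.5  1.   0.1] roll -0.0 rows>= 0.1 tcp [0.4565 0.0501 0.1475] toolx [ 0.0007  0.     -1.    ] jawyaw -0.0 F [ 0.3798 -0.4711 -0.6639] t 5.8 w 0.0853 q7 -0.54
[281.7857 209.8385]
```

View pics/w1.png

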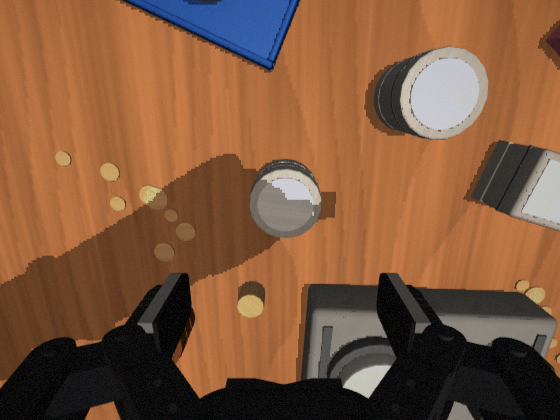

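View pics/s3.png

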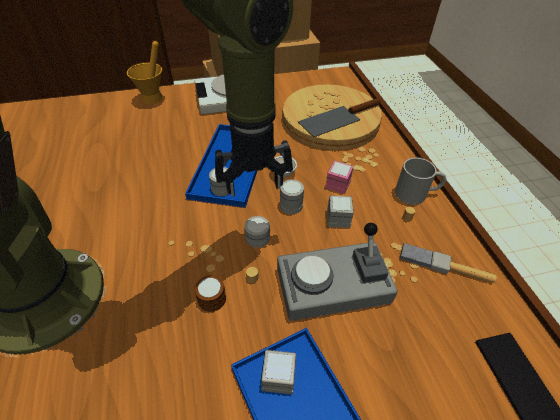

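```bash
python3 - <<'E'
from h import *
print(atz("wrist",(285.5,202.5),.045))
im=bot.get_image("top"); cv2.imwrite("pics/t2.png",cv2.resize(im[95:235,270:410],None,fx=4,fy=4))
o=bot.get_image("side"); 
print(proj("side",(.657,-.083,.133)),proj("side",(.657,-.0835+.03,.13)))
E
```

```text
[0.4604 0.056  0.045 ]
[369.5814 230.7097] [363.5792 220.5839]
```

View pics/t2.png

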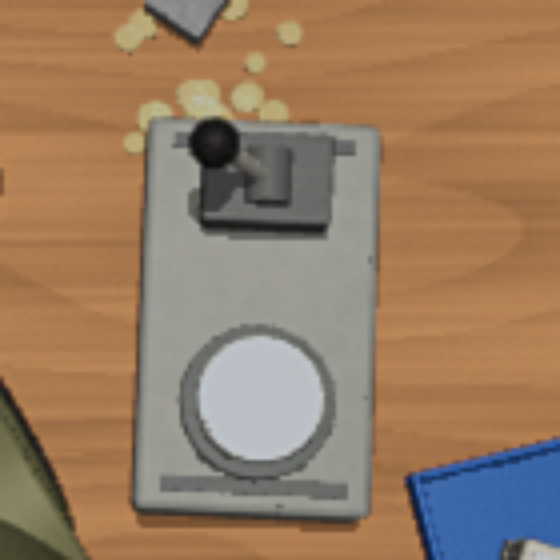

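>>> {"api": "carry_out", "payload": {
  "xyz": [
    [20,2,-3],
    [50,2,-3],
    [85,2,-3],
    [115,2,-3],
    [130,2,-3],
    [138,2,-3],
    [138,2,-3],
    [138,2,-3]
  ],
  "roll": [0,0,0,0,0,0,0,0]
}}

```text
time_s: 6.8
ee_pos: [0.4579, 0.054, 0.0099]
orientation: [0.5, 0.5, -0.5, 0.5]
force: [0.3, -0.0, -0.3]
gripper_width: 0.0854
```

>>> {"api": "carry_out", "payload": {
  "xyz": [
    [0,0,0],
    [0,0,0],
    [0,0,0],
    [0,0,0],
    [0,0,0],
    [0,0,0],
    [0,0,0],
    [0,0,0]
  ],
  "roll": [0,0,0,0,0,0,0,0],
  "grip": 0,
  "force": 60
}}

```text
time_s: 7.6
ee_pos: [0.4579, 0.0539, 0.0104]
orientation: [0.5, 0.499, -0.5, 0.501]
force: [-0.1, -0.4, 8.2]
gripper_width: 0.0569
```

```bash
python3 - <<'E'
from h import *
go(.459,.053,.15,0)
E
```

```text
shift [-139.6    1.4    1. ] roll 0.0 rows>= 2.8 tcp [0.4579 0.0539 0.0104] toolx [ 0.002  -0.0002 -1.    ] jawyaw 0.0 F [-0.1095 -0.3956  8.1738] t 7.6 w 0.0569 q7 -0.77
```

>>> {"api": "carry_out", "payload": {
  "xyz": [
    [-15,0,0],
    [-45,0,0],
    [-85,0,0],
    [-120,0,0],
    [-140,0,0],
    [-140,0,0],
    [-140,0,0]
  ],
  "roll": [0,0,0,0,0,0,0]
}}

```text
time_s: 8.3
ee_pos: [0.4571, 0.0535, 0.1494]
orientation: [0.5, 0.5, -0.5, 0.5]
force: [0.1, -0.2, -1.7]
gripper_width: 0.0563
```

```bash
python3 - <<'E'
from h import *
im=bot.get_image("wrist");cv2.imwrite("pics/w2.png",im)
go(.537,-.111,.15,0)
im=bot.get_image("side");cv2.imwrite("pics/s4.png",cv2.resize(im[120:260,180:340],None,fx=4,fy=4))
p=bot.state()["ee_pos"];print(proj("wrist",p+[0,0,.035]),proj("side",p+[0,0,-.01]))
E
```

```text
shift [ -1.2  80.3 164.5] roll 0.0 rows>= 3.7 tcp [0.4567 0.0535 0.1488] toolx [-0.0007 -0.0005 -1.    ] jawyaw 0.0 F [ 0.2531  0.2348 -3.0557] t 8.35 w 0.0566 q7 -0.55
[277.8127 322.9108] [254.7117 196.4587]
```

View pics/w2.png

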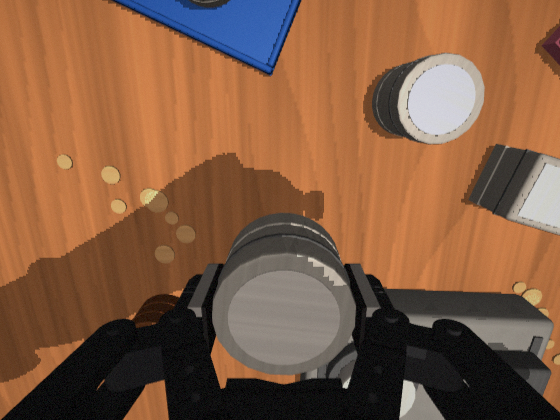

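View pics/s4.png

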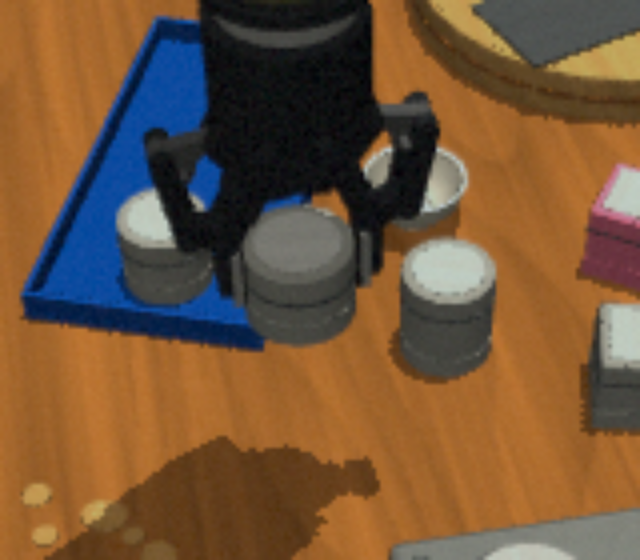

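```bash
python3 - <<'E'
from h import *
p=bot.state()["ee_pos"];print(p,proj("side",p+[0,0,.035]),proj("side",p+[0,.005,.035]))
print(atz("wrist",(284,308),p[2]+.035), atz("side",(255,181.3),p[2]+.035))
im=bot.get_image("side");cv2.imwrite("pics/s5.png",cv2.resize(im[160:215,225:285],None,fx=10,fy=10,interpolation=cv2.INTER_CUBIC))
im=bot.get_image("top");cv2.imwrite("pics/t5.png",cv2.resize(im[200:260,220:300],None,fx=8,fy=8,interpolation=cv2.INTER_CUBIC))
E
```

```text
[0.4565 0.0536 0.1484] [253.9117 180.5699] [253.4295 178.9003]
[0.4589 0.0603 0.1834] [0.4582 0.051  0.1834]
```

View pics/s5.png

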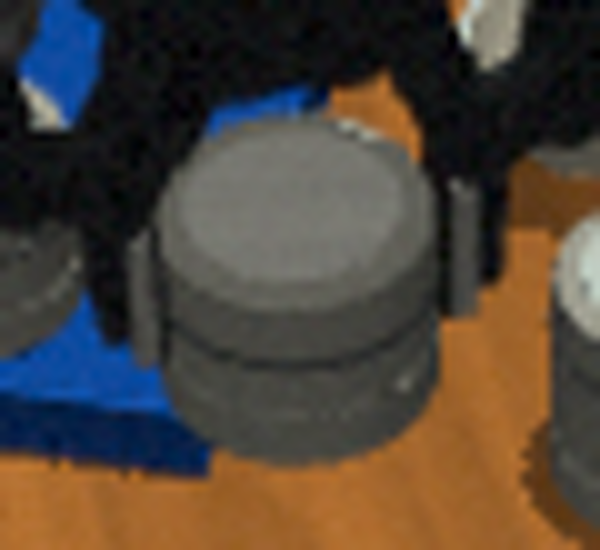

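View pics/t5.png

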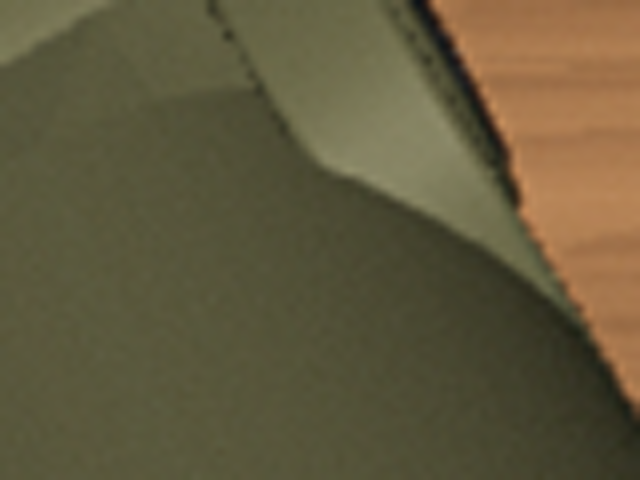

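>>> {"api": "carry_out", "payload": {
  "xyz": [
    [0,6,12],
    [0,20,40],
    [0,36,74],
    [0,54,110],
    [0,70,142],
    [0,78,158],
    [0,80,162],
    [0,80,162],
    [0,80,162],
    [0,80,162]
  ],
  "roll": [0,0,0,0,0,0,0,0,0,0]
}}

```text
time_s: 9.5
ee_pos: [0.537, -0.1063, 0.1495]
orientation: [0.499, 0.501, -0.499, 0.501]
force: [0.3, -0.7, -1.1]
gripper_width: 0.0566
```

```bash
python3 - <<'E'
from h import *
go(.537,-.1085,.100,0)
im=bot.get_image("side");cv2.imwrite("pics/s6.png",cv2.resize(im[200:320,260:400],None,fx=5,fy=5,interpolation=cv2.INTER_CUBIC))
p=bot.state()["ee_pos"];print(proj("side",p+[0,0,.035]),proj("side",p+[0,0,-.01]))
E
```

```text
shift [49.5  0.   2.2] roll 0.2 rows>= 1.0 tcp [ 0.537  -0.1063  0.1495] toolx [-0.0002  0.0004 -1.    ] jawyaw 0.2 F [ 0.2697 -0.7158 -1.0849] t 9.5 w 0.0566 q7 -0.23
[316.6293 234.0671] [314.56   249.4646]
```

View pics/s6.png

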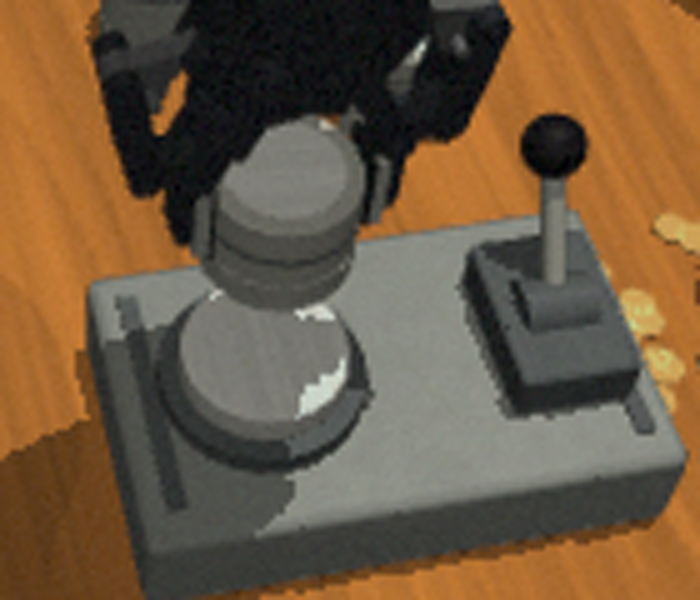

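```bash
python3 - <<'E'
from h import *
print(proj("side",(.537,-.111,.076)),"obs 313.7,270")
p=bot.state()["ee_pos"]
print("lid",atz("side",(318,235.6),p[2]+.035)-p, "plate",atz("side",(313.7,270),.076))
E
```

```text
[312.5959 270.7387] obs 313.7,270
lid [ 0.0013 -0.0038  0.035 ] plate [ 0.5396 -0.1098  0.076 ]
```

>>> {"api": "carry_out", "payload": {
  "xyz": [
    [15,0,1],
    [35,0,1],
    [52,0,1],
    [60,0,1],
    [60,0,1],
    [60,0,1]
  ],
  "roll": [0,0,0,0,0,0]
}}

```text
time_s: 10.15
ee_pos: [0.5377, -0.1085, 0.0899]
orientation: [0.5, 0.5, -0.5, 0.5]
force: [0.3, -0.0, -0.8]
gripper_width: 0.0563
```

>>> {"api": "carry_out", "payload": {
  "xyz": [
    [2,0,0],
    [4,0,0],
    [6,0,0],
    [8,0,0],
    [10,0,0],
    [10,0,0],
    [10,0,0]
  ],
  "roll": [0,0,0,0,0,0,0]
}}

```text
time_s: 10.85
ee_pos: [0.5379, -0.109, 0.0797]
orientation: [0.5, 0.5, -0.5, 0.5]
force: [1.4, 0.2, 5.4]
gripper_width: 0.0571
```

>>> {"api": "carry_out", "payload": {
  "xyz": [
    [2,0,0],
    [4,0,0],
    [5,0,0],
    [5,0,0],
    [5,0,0]
  ],
  "roll": [0,0,0,0,0]
}}

```text
time_s: 11.35
ee_pos: [0.538, -0.109, 0.0763]
orientation: [0.5, 0.499, -0.5, 0.501]
force: [-4.6, 0.1, 22.1]
gripper_width: 0.0566
```

>>> {"api": "carry_out", "payload": {
  "xyz": [
    [0,0,0],
    [0,0,0],
    [0,0,0],
    [0,0,0],
    [0,0,0],
    [0,0,0],
    [0,0,0],
    [0,0,0],
    [0,0,0],
    [0,0,0]
  ],
  "roll": [0,0,0,0,0,0,0,0,0,0]
}}

```text
time_s: 12.35
ee_pos: [0.538, -0.109, 0.0763]
orientation: [0.5, 0.499, -0.5, 0.501]
force: [-4.4, 0.5, 22.0]
gripper_width: 0.0565
```

```bash
python3 - <<'E'
from h import *
im=bot.get_image("side");cv2.imwrite("pics/s7.png",cv2.resize(im[200:320,260:400],None,fx=5,fy=5,interpolation=cv2.INTER_CUBIC))
print(bot.state()["force"])
E
```

```text
[-4.7411  0.2589 22.7096]
```

View pics/s7.png

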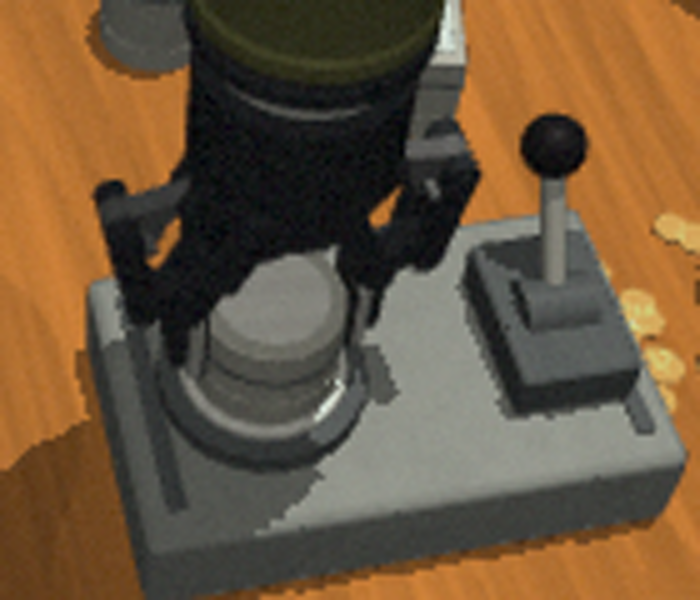

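>>> {"api": "carry_out", "payload": {
  "xyz": [
    [0,0,0],
    [0,0,0],
    [0,0,0],
    [0,0,0],
    [0,0,0]
  ],
  "roll": [0,0,0,0,0]
}}

```text
time_s: 12.9
ee_pos: [0.5379, -0.109, 0.0763]
orientation: [0.5, 0.499, -0.5, 0.501]
force: [-4.0, 1.2, 22.2]
gripper_width: 0.0567
```

>>> {"api": "carry_out", "payload": {
  "xyz": [
    [-5,0,0],
    [-20,0,0],
    [-50,0,0],
    [-85,0,0],
    [-100,0,0],
    [-100,0,0]
  ],
  "roll": [0,0,0,0,0,0]
}}

```text
time_s: 13.5
ee_pos: [0.5382, -0.109, 0.176]
orientation: [0.501, 0.499, -0.499, 0.501]
force: [0.1, -1.1, -2.4]
gripper_width: 0.0568
```

```bash
python3 - <<'E'
from h import *
ps=atz("top",(176.7,259.7),.055)[:2];pq=atz("top",(410,245),.055)[:2]
c1=np.array([.4391,.3177]);u1=np.array([.401,.916]);c2=np.array([.4633,-.364]);u2=np.array([np.cos(np.radians(-77)),np.sin(np.radians(-77))])
print(ps,(ps-c1)@u1,np.cross(u1,ps-c1),pq,(pq-c2)@u2,np.cross(u2,pq-c2))
for x in(.02,.095):print(c1+x*u1)
print(c2+.04*u2)
t=c1+.095*u1
go(t[0],t[1]+.003,.175,-23.6)
E
```

```text
[0.4011 0.2283] -0.09715566664580864 -0.001030720438608218 [ 0.4301 -0.2712] -0.09790695730199897 -0.011472258517563803
[0.4471 0.336 ]
[0.4772 0.4047]
[ 0.4723 -0.403 ]
shift [   0.4  -60.9 -516.8] roll 23.6 rows>= 10.4 tcp [ 0.5382 -0.109   0.176 ] toolx [ 0.0031 -0.0008 -1.    ] jawyaw 0.0 F [ 0.1356 -1.1371 -2.3609] t 13.5 w 0.0568 q7 -0.2<stdin>:4: DeprecationWarning: Arrays of 2-dimensional vectors are deprecated. Use arrays of 3-dimensional vectors instead. (deprecated in NumPy 2.0)
```

>>> {"api": "carry_out", "payload": {
  "xyz": [
    [0,-2,-15],
    [0,-5,-45],
    [0,-10,-85],
    [0,-15,-127],
    [0,-20,-169],
    [0,-25,-211],
    [0,-30,-253],
    [0,-35,-295],
    [0,-40,-337],
    [0,-45,-379]
  ],
  "roll": [1,3,6,9,12,15,17,19,21,23.6]
}}

```text
time_s: 14.5
ee_pos: [0.491, 0.2708, 0.1724]
orientation: [-0.591, -0.387, 0.593, -0.387]
force: [1.9, -0.3, -1.1]
gripper_width: 0.0563
```

```bash
python3 - <<'E'
from h import *
go(.4772,.4077,.175,-23.6)
E
```

```text
shift [  -2.8  -67.6 -119.8] roll -0.1 rows>= 2.8 tcp [0.491  0.2708 0.1724] toolx [-0.0024 -0.0018 -1.    ] jawyaw -23.7 F [ 1.8553 -0.3388 -1.0835] t 14.5 w 0.0563 q7 -1.27
```

>>> {"api": "carry_out", "payload": {
  "xyz": [
    [0,-12,-20],
    [0,-35,-60],
    [0,-58,-100],
    [0,-68,-120],
    [0,-68,-120],
    [0,-68,-120],
    [40,-68,-120],
    [85,-68,-120],
    [125,-68,-120],
    [138,-68,-120]
  ],
  "roll": [0,0,0,0,0,0,0,0,0,0]
}}

```text
time_s: 15.5
ee_pos: [0.4766, 0.4027, 0.0316]
orientation: [-0.589, -0.386, 0.595, -0.388]
force: [0.0, -0.5, -1.6]
gripper_width: 0.0567
```

```bash
python3 - <<'E'
from h import *
go(.4772,.4077,.016,-23.6)
im=bot.get_image("side");cv2.imwrite("pics/s8.png",cv2.resize(im[60:220,170:330],None,fx=4,fy=4,interpolation=cv2.INTER_CUBIC))
E
```

```text
shift [15.6 -1.5 -5. ] roll -0.1 rows>= 0.3 tcp [0.4766 0.4027 0.0316] toolx [-0.0052 -0.0066 -1.    ] jawyaw -23.7 F [ 0.0067 -0.5079 -1.5786] t 15.5 w 0.0567 q7 -1.55
```

View pics/s8.png

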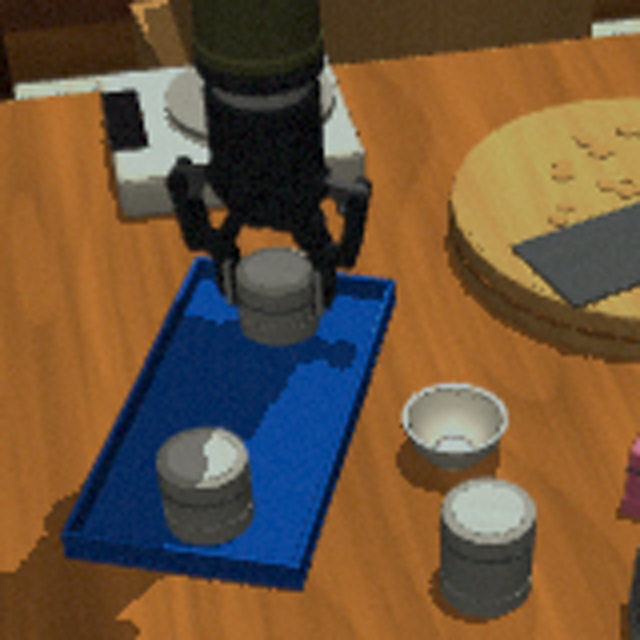

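The tin hangs well inside the tray (about (240,134) in the full image) and clear of the walls. I'll lower it and release.

>>> {"api": "carry_out", "payload": {
  "xyz": [
    [5,0,0],
    [10,0,0],
    [14,0,0],
    [15,0,0],
    [15,0,0],
    [15,0,0]
  ],
  "roll": [0,0,0,0,0,0]
}}

```text
time_s: 16.15
ee_pos: [0.478, 0.4074, 0.0219]
orientation: [0.592, 0.387, -0.591, 0.387]
force: [-0.9, 1.0, -1.0]
gripper_width: 0.0567
```

```bash
python3 - <<'E'
from h import *
go(.4772,.4077,.016,-23.6)
E
```

```text
shift [ 5.9 -0.8  0.1] roll 0.0 rows>= 0.1 tcp [0.478  0.4074 0.0219] toolx [ 0.0007  0.0005 -1.    ] jawyaw -23.6 F [-0.8863  0.9941 -1.011 ] t 16.15 w 0.0567 q7 -1.56
```

>>> {"api": "carry_out", "payload": {
  "xyz": [
    [3,0,0],
    [5,0,0],
    [6,0,0],
    [6,0,0],
    [6,0,0]
  ],
  "roll": [0,0,0,0,0]
}}

```text
time_s: 16.65
ee_pos: [0.4777, 0.4071, 0.0156]
orientation: [-0.592, -0.387, 0.592, -0.387]
force: [-1.8, -1.3, 3.9]
gripper_width: 0.0568
```

>>> {"api": "carry_out", "payload": {
  "xyz": [
    [0,0,0],
    [0,0,0],
    [0,0,0],
    [0,0,0],
    [0,0,0],
    [0,0,0]
  ],
  "roll": [0,0,0,0,0,0],
  "grip": 1
}}

```text
time_s: 17.25
ee_pos: [0.4778, 0.4072, 0.0153]
orientation: [-0.592, -0.387, 0.592, -0.387]
force: [-0.1, -0.5, -0.3]
gripper_width: 0.0849
```

>>> {"api": "carry_out", "payload": {
  "xyz": [
    [-15,0,0],
    [-50,0,0],
    [-90,0,0],
    [-130,0,0],
    [-150,0,0],
    [-150,0,0]
  ],
  "roll": [0,0,0,0,0,0]
}}

```text
time_s: 17.85
ee_pos: [0.4789, 0.4089, 0.1703]
orientation: [0.594, 0.388, -0.589, 0.387]
force: [-0.6, 0.3, -0.4]
gripper_width: 0.0851
```

```bash
python3 - <<'E'
from h import *
go(.661,.061,.17,-12.2)
im=bot.get_image("side");cv2.imwrite("pics/s9.png",im)
im=bot.get_image("top");cv2.imwrite("pics/t9.png",im)
E
```

```text
shift [ -0.5 306.  246. ] roll -11.4 rows>= 7.9 tcp [0.4789 0.4089 0.1703] toolx [ 0.0053  0.005  -1.    ] jawyaw -23.6 F [-0.6323  0.3419 -0.4328] t 17.85 w 0.0851 q7 -1.46
```

View pics/s9.png

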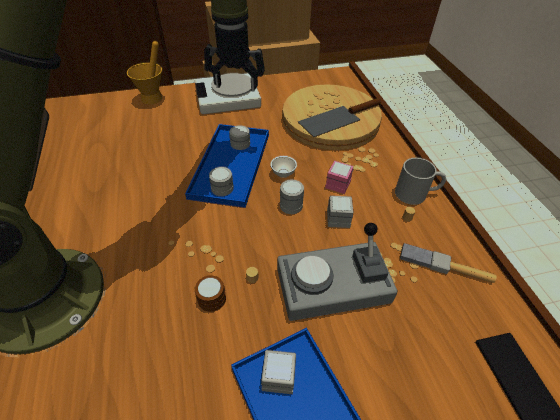

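View pics/t9.png

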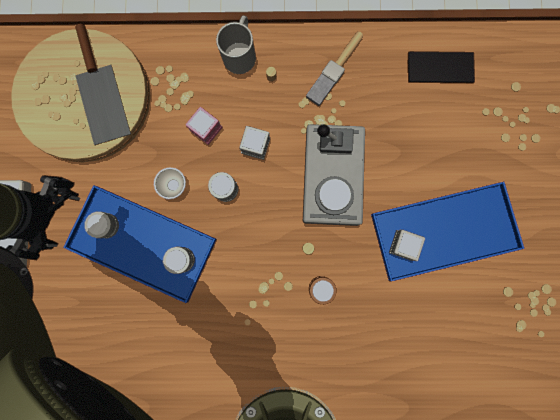

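>>> {"api": "carry_out", "payload": {
  "xyz": [
    [0,12,10],
    [0,40,32],
    [0,75,60],
    [0,112,90],
    [0,149,120],
    [0,186,150],
    [0,223,180],
    [0,260,209],
    [0,290,233],
    [0,306,246]
  ],
  "roll": [-1,-2,-4,-5,-6,-7,-8,-9,-11,-11.4]
}}

```text
time_s: 18.95
ee_pos: [0.6605, 0.0539, 0.1632]
orientation: [-0.55, -0.443, 0.552, -0.443]
force: [0.2, 0.9, 0.4]
gripper_width: 0.0853
```

>>> {"api": "carry_out", "payload": {
  "xyz": [
    [0,0,0],
    [0,0,0],
    [0,0,0]
  ],
  "roll": [0,0,0]
}}

```text
time_s: 19.25
ee_pos: [0.6589, 0.0613, 0.1648]
orientation: [-0.549, -0.445, 0.55, -0.444]
force: [-1.0, -0.1, -0.4]
gripper_width: 0.0851
```

```bash
python3 - <<'E'
from h import *
go(.661,.061,.015,-12.2)
im=bot.get_image("wrist");cv2.imwrite("pics/w3.png",im)
E
```

```text
shift [149.8   2.4  -0. ] roll 0.2 rows>= 3.0 tcp [0.6589 0.0613 0.1648] toolx [-0.0015  0.001  -1.    ] jawyaw -12.0 F [-1.0238 -0.0742 -0.4436] t 19.25 w 0.0851 q7 -0.67
```

View pics/w3.png

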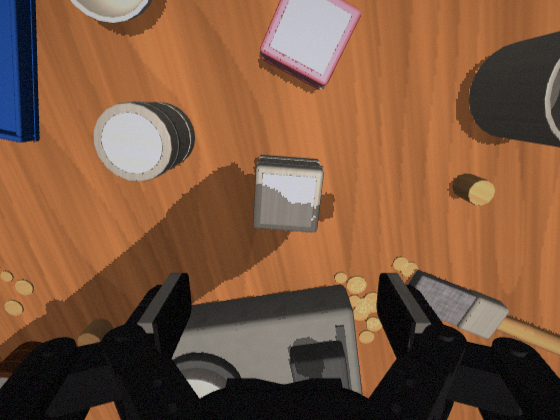

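>>> {"api": "carry_out", "payload": {
  "xyz": [
    [20,2,0],
    [55,2,0],
    [95,2,0],
    [130,2,0],
    [145,2,0],
    [150,2,0],
    [150,2,0],
    [150,2,0]
  ],
  "roll": [1,2,2,2,2,2,2,2]
}}

```text
time_s: 20.1
ee_pos: [0.663, 0.0596, 0.0171]
orientation: [0.559, 0.434, -0.557, 0.435]
force: [0.0, -0.3, 0.8]
gripper_width: 0.0853
```

>>> {"api": "carry_out", "payload": {
  "xyz": [
    [0,0,0],
    [0,0,0],
    [0,0,0],
    [0,0,0],
    [0,0,0],
    [0,0,0],
    [0,0,0],
    [0,0,0]
  ],
  "roll": [0,0,0,0,0,0,0,0],
  "grip": 0,
  "force": 60
}}

```text
time_s: 20.9
ee_pos: [0.6626, 0.0589, 0.0166]
orientation: [0.558, 0.434, -0.557, 0.435]
force: [-0.6, -0.8, 5.8]
gripper_width: 0.0534
```

>>> {"api": "carry_out", "payload": {
  "xyz": [
    [-15,0,0],
    [-45,0,0],
    [-85,0,0],
    [-120,0,0],
    [-140,0,0],
    [-140,0,0],
    [-140,0,0]
  ],
  "roll": [0,0,0,0,0,0,0]
}}

```text
time_s: 21.6
ee_pos: [0.6616, 0.0587, 0.1556]
orientation: [0.558, 0.434, -0.558, 0.435]
force: [-0.2, 0.1, -1.8]
gripper_width: 0.0532
```

```bash
python3 - <<'E'
from h import *
go(.538,-.1105,.15,-2.8)
im=bot.get_image("side");cv2.imwrite("pics/s10.png",cv2.resize(im[110:260,260:420],None,fx=4,fy=4,interpolation=cv2.INTER_CUBIC))
E
```

```text
shift [  5.6 -78.4 194.3] roll -11.4 rows>= 4.2 tcp [0.6616 0.0587 0.1556] toolx [ 0.0003 -0.0003 -1.    ] jawyaw -14.2 F [-0.1686  0.0966 -1.7806] t 21.6 w 0.0532 q7 -0.7
```

View pics/s10.png

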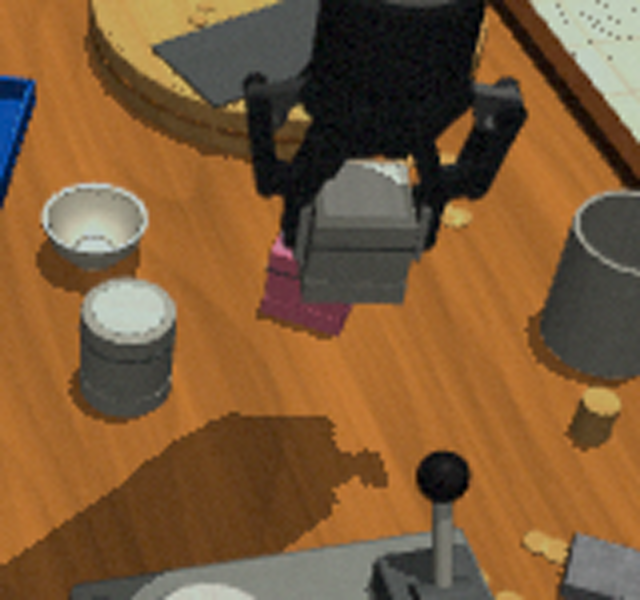

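>>> {"api": "carry_out", "payload": {
  "xyz": [
    [0,-6,12],
    [0,-20,42],
    [0,-34,80],
    [0,-50,118],
    [0,-64,154],
    [0,-74,182],
    [0,-78,194],
    [0,-78,196],
    [0,-78,196],
    [0,-78,196]
  ],
  "roll": [-1,-3,-5,-7,-9,-11,-11.4,-11.4,-11.4,-11.4]
}}

```text
time_s: 22.65
ee_pos: [0.539, -0.1103, 0.1552]
orientation: [0.512, 0.488, -0.511, 0.488]
force: [1.0, 1.1, -1.4]
gripper_width: 0.0534
```

```bash
python3 - <<'E'
from h import *
go(.5378,-.1125,.0966,-2.8)
im=bot.get_image("side");cv2.imwrite("pics/s11.png",cv2.resize(im[190:320,260:400],None,fx=5,fy=5,interpolation=cv2.INTER_CUBIC))
p=bot.state()["ee_pos"];print(p,proj("side",p+[0,0.0,.0384]))
E
```

```text
shift [58.6 -1.2  2.3] roll 0.1 rows>= 1.2 tcp [ 0.539  -0.1103  0.1552] toolx [ 0.0006  0.0013 -1.    ] jawyaw -2.7 F [ 1.0168  1.0533 -1.4168] t 22.65 w 0.0534 q7 -0.29
[ 0.539  -0.1102  0.1553] [318.8086 232.1544]
```

View pics/s11.png

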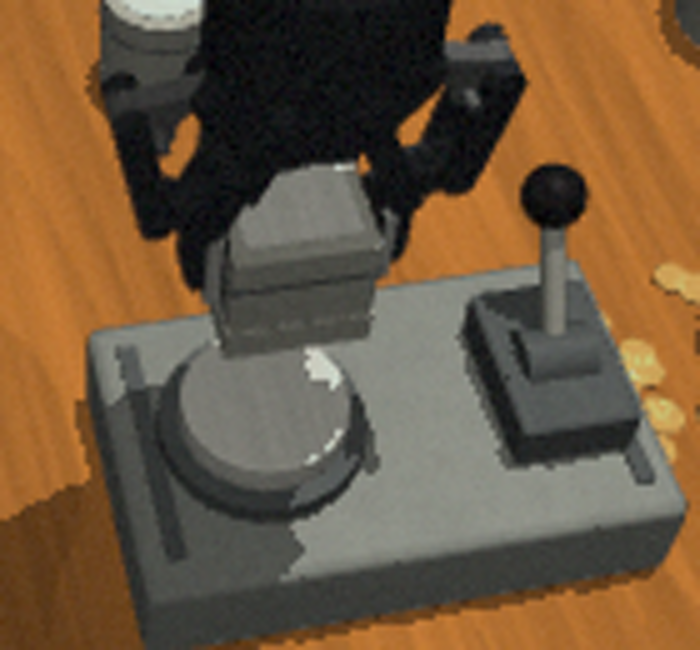

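>>> {"api": "carry_out", "payload": {
  "xyz": [
    [15,0,0],
    [35,0,0],
    [50,0,0],
    [57,0,0],
    [57,0,0],
    [57,0,0]
  ],
  "roll": [0,0,0,0,0,0]
}}

```text
time_s: 23.3
ee_pos: [0.5389, -0.1113, 0.0988]
orientation: [0.512, 0.488, -0.511, 0.488]
force: [0.5, -0.7, -1.9]
gripper_width: 0.0533
```

>>> {"api": "carry_out", "payload": {
  "xyz": [
    [3,0,0],
    [5,0,0],
    [7,0,0],
    [9,0,0],
    [11,0,0],
    [12,0,0],
    [12,0,0],
    [12,0,0]
  ],
  "roll": [0,0,0,0,0,0,0,0]
}}

```text
time_s: 24.1
ee_pos: [0.5385, -0.1121, 0.0866]
orientation: [0.512, 0.488, -0.512, 0.488]
force: [0.3, -0.2, 5.3]
gripper_width: 0.0532
```

>>> {"api": "carry_out", "payload": {
  "xyz": [
    [2,0,0],
    [4,0,0],
    [5,0,0],
    [5,0,0],
    [5,0,0]
  ],
  "roll": [0,0,0,0,0]
}}

```text
time_s: 24.6
ee_pos: [0.5385, -0.1121, 0.0825]
orientation: [0.512, 0.487, -0.512, 0.488]
force: [-3.2, -1.4, 15.1]
gripper_width: 0.0534
```

>>> {"api": "carry_out", "payload": {
  "xyz": [
    [0,0,0],
    [0,0,0],
    [0,0,0],
    [0,0,0],
    [0,0,0],
    [0,0,0],
    [0,0,0],
    [0,0,0],
    [0,0,0],
    [0,0,0]
  ],
  "roll": [0,0,0,0,0,0,0,0,0,0]
}}

```text
time_s: 25.6
ee_pos: [0.5386, -0.1121, 0.0825]
orientation: [0.512, 0.487, -0.512, 0.488]
force: [-3.7, -1.3, 15.5]
gripper_width: 0.0535
```

>>> {"api": "carry_out", "payload": {
  "xyz": [
    [0,0,0],
    [0,0,0],
    [0,0,0],
    [0,0,0],
    [0,0,0],
    [0,0,0]
  ],
  "roll": [0,0,0,0,0,0]
}}

```text
time_s: 26.2
ee_pos: [0.5385, -0.1121, 0.0825]
orientation: [0.512, 0.487, -0.512, 0.488]
force: [-3.2, -0.5, 14.9]
gripper_width: 0.0531
```

```bash
python3 - <<'E'
from h import *
im=bot.get_image("side");cv2.imwrite("pics/s12.png",cv2.resize(im[190:320,260:400],None,fx=5,fy=5,interpolation=cv2.INTER_CUBIC))
E
```

```text
(no output)
```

View pics/s12.png

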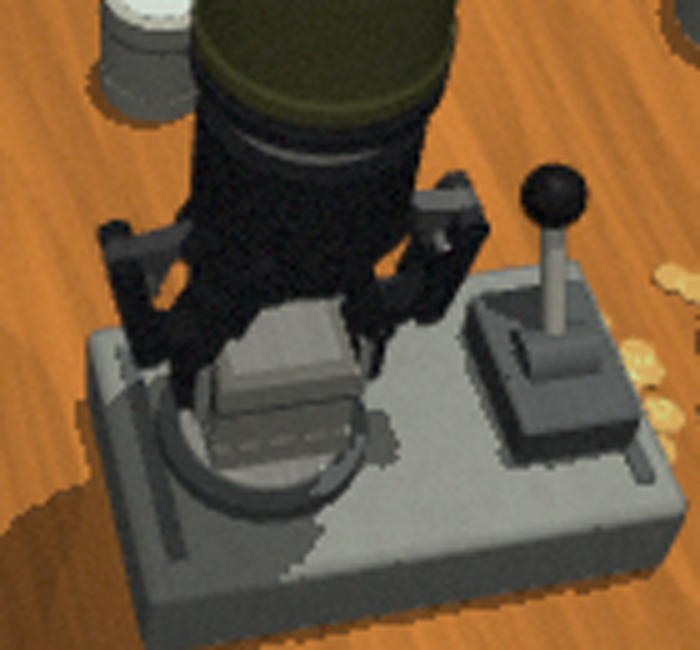

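>>> {"api": "carry_out", "payload": {
  "xyz": [
    [-5,0,0],
    [-20,0,0],
    [-50,0,0],
    [-85,0,0],
    [-100,0,0],
    [-100,0,0]
  ],
  "roll": [0,0,0,0,0,0]
}}

```text
time_s: 26.85
ee_pos: [0.5392, -0.112, 0.183]
orientation: [0.513, 0.487, -0.511, 0.489]
force: [-0.8, 0.2, -2.3]
gripper_width: 0.0535
```

```bash
python3 - <<'E'
from h import *
go(.4725,-.404,.18,13)
E
```

```text
shift [  2.9 -52.5 294.9] roll -15.8 rows>= 6.0 tcp [ 0.5392 -0.112   0.183 ] toolx [ 0.0033 -0.0006 -1.    ] jawyaw -2.8 F [-0.8411  0.2438 -2.2888] t 26.85 w 0.0535 q7 -0.26
```

The plate was fully down, with the tin upright and central on it. Next is the right tray.

>>> {"api": "carry_out", "payload": {
  "xyz": [
    [0,-3,15],
    [0,-10,50],
    [0,-18,92],
    [0,-26,134],
    [0,-34,176],
    [0,-42,218],
    [0,-49,258],
    [0,-52,285],
    [0,-53,295],
    [0,-53,295]
  ],
  "roll": [-1,-3,-6,-8,-10,-12,-14,-15,-15.8,-15.8]
}}

```text
time_s: 27.85
ee_pos: [0.4698, -0.4051, 0.1792]
orientation: [0.441, 0.554, -0.441, 0.552]
force: [-0.2, 0.7, -1.0]
gripper_width: 0.0534
```

>>> {"api": "carry_out", "payload": {
  "xyz": [
    [0,0,0],
    [20,0,0],
    [60,0,0],
    [100,0,0],
    [130,0,0],
    [145,0,0],
    [145,0,0],
    [145,0,0]
  ],
  "roll": [0,0,0,0,0,0,0,0]
}}

```text
time_s: 28.65
ee_pos: [0.4723, -0.4034, 0.0375]
orientation: [0.44, 0.553, -0.439, 0.554]
force: [0.2, 0.0, -1.4]
gripper_width: 0.0534
```

```bash
python3 - <<'E'
from h import *
go(.4725,-.404,.0216,13)
im=bot.get_image("top");cv2.imwrite("pics/t10.png",im[150:350,330:560].repeat(3,0).repeat(3,1))
im=bot.get_image("side");cv2.imwrite("pics/s13.png",im)
E
```

```text
shift [15.9  0.   0.6] roll 0.1 rows>= 0.3 tcp [ 0.4723 -0.4034  0.0375] toolx [ 0.0014 -0.0003 -1.    ] jawyaw 13.1 F [ 0.1812  0.0409 -1.4078] t 28.65 w 0.0534 q7 0.37
```

View pics/t10.png

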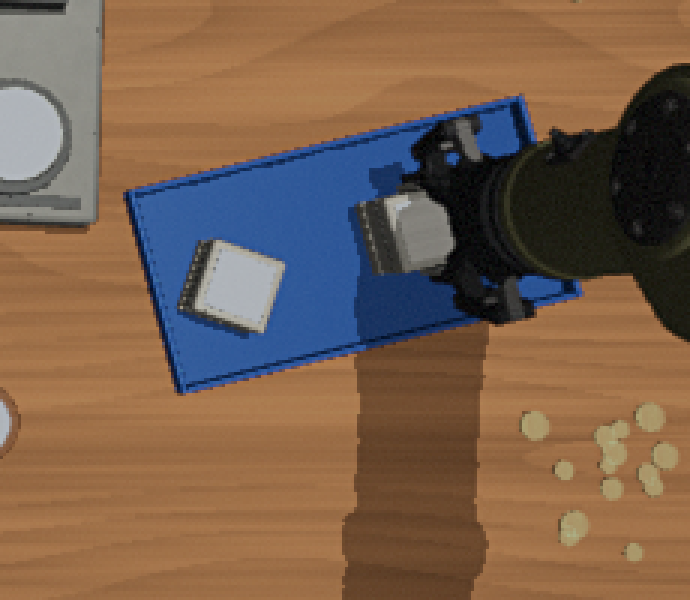

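View pics/s13.png

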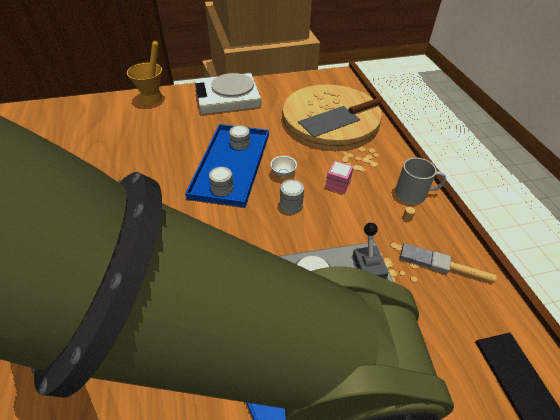

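>>> {"api": "carry_out", "payload": {
  "xyz": [
    [4,0,0],
    [9,0,0],
    [13,0,0],
    [15,0,0],
    [16,0,0],
    [16,0,0],
    [16,0,0]
  ],
  "roll": [0,0,0,0,0,0,0]
}}

```text
time_s: 29.45
ee_pos: [0.4707, -0.4042, 0.0216]
orientation: [0.44, 0.553, -0.44, 0.554]
force: [-4.9, 2.0, 12.5]
gripper_width: 0.0534
```

>>> {"api": "carry_out", "payload": {
  "xyz": [
    [0,0,0],
    [0,0,0],
    [0,0,0],
    [0,0,0],
    [0,0,0],
    [0,0,0]
  ],
  "roll": [0,0,0,0,0,0],
  "grip": 1
}}

```text
time_s: 30.05
ee_pos: [0.471, -0.4041, 0.0202]
orientation: [0.44, 0.554, -0.44, 0.553]
force: [0.4, 0.7, 0.1]
gripper_width: 0.0852
```

>>> {"api": "carry_out", "payload": {
  "xyz": [
    [-15,0,0],
    [-50,0,0],
    [-90,0,0],
    [-130,0,0],
    [-150,0,0],
    [-150,0,0]
  ],
  "roll": [0,0,0,0,0,0]
}}

```text
time_s: 30.65
ee_pos: [0.4729, -0.4046, 0.1751]
orientation: [0.44, 0.551, -0.44, 0.556]
force: [1.1, -0.2, 0.0]
gripper_width: 0.0856
```

```bash
python3 - <<'E'
from h import *
im=bot.get_image("top");cv2.imwrite("pics/t11.png",im)
go(.56,.131,.17,-10)
E
```

```text
shift [   1.7  206.6 -501.8] roll 23.0 rows>= 10.9 tcp [ 0.4719 -0.4044  0.1728] toolx [ 0.0029 -0.0025 -1.    ] jawyaw 13.0 F [-0.1996  0.3553 -1.0797] t 30.7 w 0.0857 q7 0.48
```

View pics/t11.png

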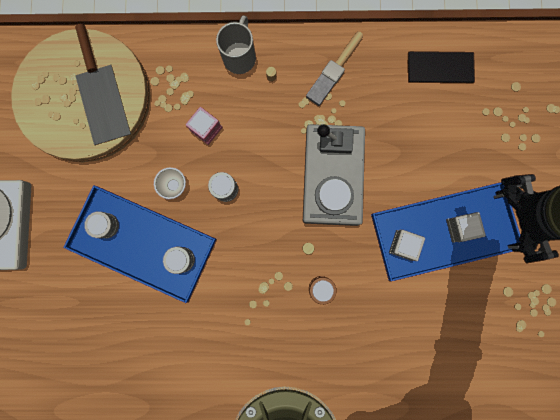

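>>> {"api": "carry_out", "payload": {
  "xyz": [
    [-5,6,-14],
    [-10,19,-46],
    [-10,36,-88],
    [-10,53,-130],
    [-10,70,-170],
    [-10,87,-211],
    [-10,104,-252],
    [-10,121,-293],
    [-10,138,-334],
    [-10,154,-374]
  ],
  "roll": [1,3,6,9,12,15,17,19,21,23]
}}

```text
time_s: 31.7
ee_pos: [0.5361, -0.0033, 0.1795]
orientation: [-0.541, -0.455, 0.542, -0.454]
force: [0.9, -0.2, -0.6]
gripper_width: 0.0858
```

```bash
python3 - <<'E'
from h import *
go(.56,.131,.165,-10)
E
```

```text
shift [  14.5    0.1 -136.4] roll -0.0 rows>= 2.7 tcp [ 0.5361 -0.0033  0.1795] toolx [-0.0017  0.0001 -1.    ] jawyaw -10.0 F [ 0.9252 -0.21   -0.5591] t 31.7 w 0.0858 q7 -0.57
```

>>> {"api": "carry_out", "payload": {
  "xyz": [
    [0,0,-25],
    [5,0,-65],
    [10,0,-105],
    [14,0,-130],
    [14,0,-136],
    [14,0,-136],
    [14,0,-136]
  ],
  "roll": [0,0,0,0,0,0,0]
}}

```text
time_s: 32.4
ee_pos: [0.56, 0.1273, 0.1658]
orientation: [-0.541, -0.454, 0.542, -0.454]
force: [-0.4, -0.4, 0.3]
gripper_width: 0.0855
```

```bash
python3 - <<'E'
from h import *
im=bot.get_image("side");cv2.imwrite("pics/s14.png",cv2.resize(im[110:260,220:400],None,fx=4,fy=4,interpolation=cv2.INTER_CUBIC))
im=bot.get_image("wrist");cv2.imwrite("pics/w4.png",im)
go(.56,.131,.022,-10)
print(proj("wrist",(.56,.131,.065)),proj("side",(.56,.131,.065)))
E
```

```text
shift [144.1  -1.   -4.1] roll -0.1 rows>= 2.9 tcp [0.5603 0.1269 0.1661] toolx [-0.0004 -0.0011 -1.    ] jawyaw -10.1 F [-0.0811 -0.5635  0.7594] t 32.5 w 0.0854 q7 -0.81
[279.5578 205.8167] [291.9361 188.6843]
```

View pics/s14.png

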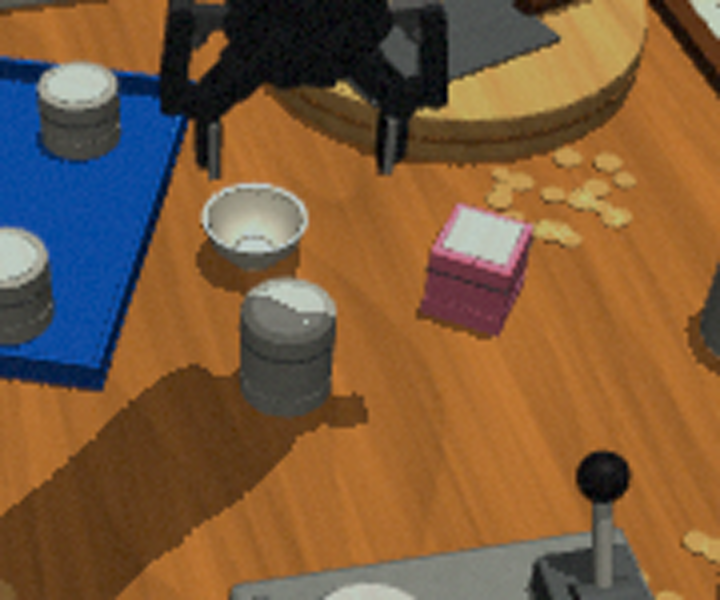

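View pics/w4.png

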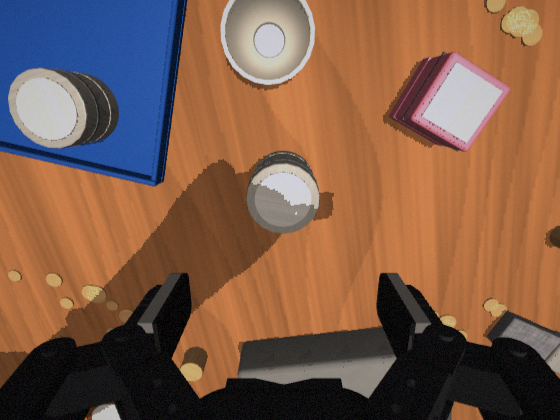

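>>> {"api": "carry_out", "payload": {
  "xyz": [
    [20,0,-3],
    [50,0,-3],
    [90,0,-3],
    [125,0,-3],
    [140,0,-3],
    [145,0,-3],
    [145,0,-3],
    [145,0,-3]
  ],
  "roll": [0,0,0,0,0,0,0,0]
}}

```text
time_s: 33.3
ee_pos: [0.5616, 0.1317, 0.0224]
orientation: [0.542, 0.454, -0.541, 0.455]
force: [-0.0, -0.3, 0.5]
gripper_width: 0.0852
```

>>> {"api": "carry_out", "payload": {
  "xyz": [
    [0,0,0],
    [0,0,0],
    [0,0,0],
    [0,0,0],
    [0,0,0],
    [0,0,0],
    [0,0,0],
    [0,0,0]
  ],
  "roll": [0,0,0,0,0,0,0,0],
  "grip": 0,
  "force": 60
}}

```text
time_s: 34.1
ee_pos: [0.5614, 0.1319, 0.0225]
orientation: [0.542, 0.454, -0.541, 0.455]
force: [-1.3, -0.8, 6.6]
gripper_width: 0.0571
```

>>> {"api": "carry_out", "payload": {
  "xyz": [
    [-15,0,0],
    [-45,0,0],
    [-85,0,0],
    [-120,0,0],
    [-140,0,0],
    [-140,0,0],
    [-140,0,0]
  ],
  "roll": [0,0,0,0,0,0,0]
}}

```text
time_s: 34.8
ee_pos: [0.5606, 0.1315, 0.161]
orientation: [-0.542, -0.454, 0.542, -0.455]
force: [0.3, -0.8, -2.3]
gripper_width: 0.057
```

```bash
python3 - <<'E'
from h import *
go(.538,-.1105,.162,-2.8)
E
```

```text
shift [ -0.9  19.7 242.2] roll -7.2 rows>= 4.9 tcp [0.5606 0.1315 0.161 ] toolx [ 0.0001 -0.0006 -1.    ] jawyaw -10.0 F [ 0.3356 -0.792  -2.2554] t 34.8 w 0.057 q7 -0.82
```

>>> {"api": "carry_out", "payload": {
  "xyz": [
    [0,1,12],
    [0,3,42],
    [0,6,82],
    [0,10,124],
    [0,14,166],
    [0,17,206],
    [0,19,232],
    [0,20,242],
    [0,20,242],
    [0,20,242]
  ],
  "roll": [0,-1,-2,-3,-4,-5,-6,-7,-7,-7]
}}

```text
time_s: 35.8
ee_pos: [0.5379, -0.1098, 0.1603]
orientation: [-0.513, -0.487, 0.513, -0.486]
force: [0.2, 0.5, -3.3]
gripper_width: 0.0569
```

```bash
python3 - <<'E'
from h import *
go(.538,-.1105,.1025,-2.8)
im=bot.get_image("side");cv2.imwrite("pics/s15.png",cv2.resize(im[190:320,260:400],None,fx=5,fy=5,interpolation=cv2.INTER_CUBIC))
p=bot.state()["ee_pos"];print(p,proj("side",p+[0,0.0,.0425]))
E
```

```text
shift [57.8  0.2  0.7] roll -0.2 rows>= 1.2 tcp [ 0.5379 -0.1098  0.1603] toolx [-0.0017  0.001  -1.    ] jawyaw -3.0 F [ 0.1616  0.5399 -3.2764] t 35.8 w 0.0569 q7 -0.3
[ 0.5382 -0.109   0.1606] [318.6268 228.2142]
```

View pics/s15.png

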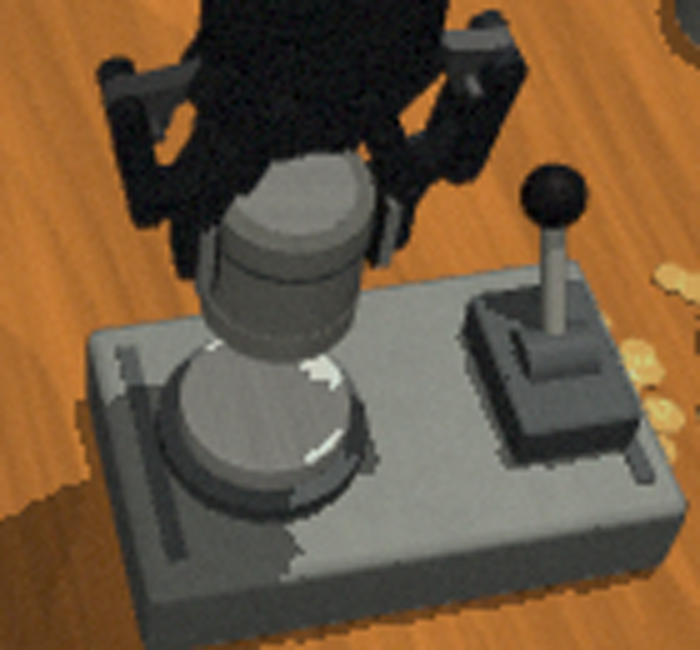

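>>> {"api": "carry_out", "payload": {
  "xyz": [
    [15,0,-1],
    [35,0,-1],
    [50,0,-1],
    [57,0,-1],
    [57,0,-1],
    [57,0,-1]
  ],
  "roll": [0,0,0,0,0,0]
}}

```text
time_s: 36.45
ee_pos: [0.5391, -0.1082, 0.1048]
orientation: [0.513, 0.487, -0.512, 0.487]
force: [0.3, 0.7, -2.3]
gripper_width: 0.0566
```

>>> {"api": "carry_out", "payload": {
  "xyz": [
    [3,0,0],
    [5,0,0],
    [7,0,0],
    [9,0,0],
    [11,0,0],
    [12,0,0],
    [12,0,0],
    [12,0,0]
  ],
  "roll": [0,0,0,0,0,0,0,0]
}}

```text
time_s: 37.25
ee_pos: [0.5389, -0.109, 0.0925]
orientation: [0.513, 0.487, -0.513, 0.487]
force: [0.2, -0.5, 3.6]
gripper_width: 0.0571
```

>>> {"api": "carry_out", "payload": {
  "xyz": [
    [2,0,0],
    [4,0,0],
    [5,0,0],
    [5,0,0],
    [5,0,0]
  ],
  "roll": [0,0,0,0,0]
}}

```text
time_s: 37.75
ee_pos: [0.539, -0.1089, 0.0884]
orientation: [0.513, 0.486, -0.513, 0.487]
force: [-4.1, -0.1, 15.5]
gripper_width: 0.0567
```

>>> {"api": "carry_out", "payload": {
  "xyz": [
    [0,0,0],
    [0,0,0],
    [0,0,0],
    [0,0,0],
    [0,0,0],
    [0,0,0],
    [0,0,0],
    [0,0,0],
    [0,0,0],
    [0,0,0]
  ],
  "roll": [0,0,0,0,0,0,0,0,0,0]
}}

```text
time_s: 38.75
ee_pos: [0.539, -0.109, 0.0884]
orientation: [0.513, 0.486, -0.513, 0.487]
force: [-4.2, 0.3, 16.1]
gripper_width: 0.0569
```

>>> {"api": "carry_out", "payload": {
  "xyz": [
    [0,0,0],
    [0,0,0],
    [0,0,0],
    [0,0,0],
    [0,0,0],
    [0,0,0]
  ],
  "roll": [0,0,0,0,0,0]
}}

```text
time_s: 39.35
ee_pos: [0.539, -0.109, 0.0884]
orientation: [0.513, 0.486, -0.513, 0.487]
force: [-3.4, -1.1, 15.5]
gripper_width: 0.0566
```

```bash
python3 - <<'E'
from h import *
im=bot.get_image("side");cv2.imwrite("pics/s16.png",cv2.resize(im[190:320,260:400],None,fx=5,fy=5,interpolation=cv2.INTER_CUBIC))
E
```

```text
(no output)
```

View pics/s16.png

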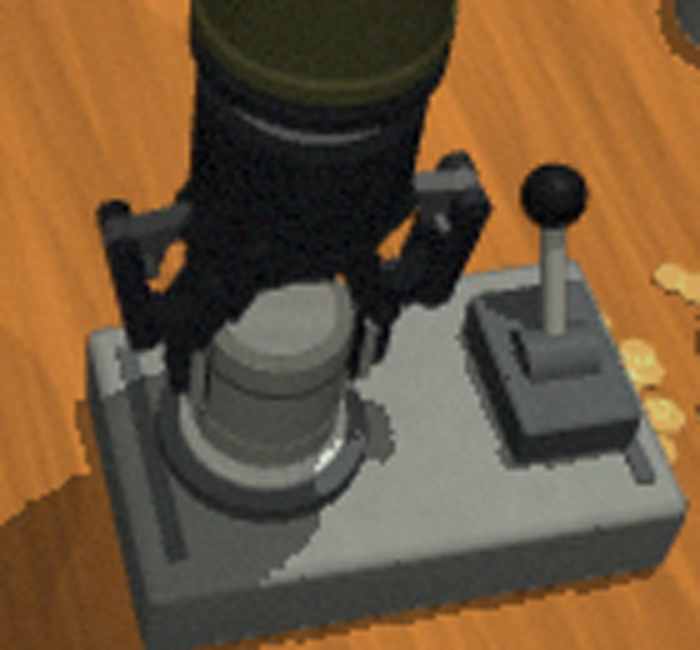

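>>> {"api": "carry_out", "payload": {
  "xyz": [
    [-5,0,0],
    [-20,0,0],
    [-50,0,0],
    [-85,0,0],
    [-100,0,0],
    [-100,0,0]
  ],
  "roll": [0,0,0,0,0,0]
}}

```text
time_s: 40.0
ee_pos: [0.5397, -0.1089, 0.1888]
orientation: [0.514, 0.486, -0.512, 0.488]
force: [0.9, 0.6, -2.4]
gripper_width: 0.057
```

```bash
python3 - <<'E'
from h import *
im=bot.get_image("top");cv2.imwrite("pics/t12.png",im)
go(.445,.330,.188,-23.6)
E
```

```text
shift [  -1.  -116.5 -433.6] roll 20.6 rows>= 9.0 tcp [ 0.5387 -0.1091  0.1872] toolx [ 0.0006 -0.0003 -1.    ] jawyaw -3.0 F [ 0.1423 -0.1596 -3.2511] t 40.05 w 0.057 q7 -0.27
```

View pics/t12.png

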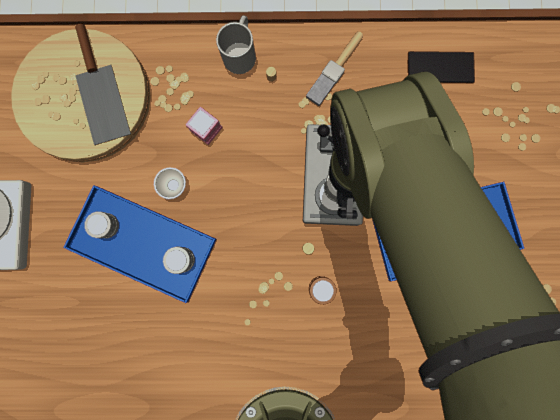

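```bash
python3 - <<'E'
from h import *
print(atz("top",(98,223.5),.05))
go(.440,.3177,.188,-23.6)
E
```

```text
[0.48   0.4033 0.05  ]
shift [  -1.  -120.8 -421. ] roll 20.6 rows>= 8.8 tcp [ 0.5387 -0.1091  0.1872] toolx [ 0.0006 -0.0003 -1.    ] jawyaw -3.0 F [ 0.1423 -0.1596 -3.2511] t 40.05 w 0.057 q7 -0.27
```

>>> {"api": "carry_out", "payload": {
  "xyz": [
    [0,-5,-16],
    [0,-15,-52],
    [0,-28,-97],
    [0,-41,-143],
    [0,-54,-189],
    [0,-67,-235],
    [0,-80,-281],
    [0,-93,-327],
    [0,-106,-371],
    [0,-116,-405]
  ],
  "roll": [1,3,5,8,10,13,15,17,19,20.6]
}}

```text
time_s: 41.05
ee_pos: [0.4418, 0.3039, 0.1854]
orientation: [-0.59, -0.388, 0.592, -0.387]
force: [0.1, 0.0, -1.5]
gripper_width: 0.0568
```

>>> {"api": "carry_out", "payload": {
  "xyz": [
    [0,0,0],
    [0,0,0],
    [0,0,0]
  ],
  "roll": [0,0,0]
}}

```text
time_s: 41.35
ee_pos: [0.4438, 0.2999, 0.1859]
orientation: [-0.591, -0.387, 0.593, -0.387]
force: [0.2, -0.3, -2.2]
gripper_width: 0.0568
```

```bash
python3 - <<'E'
from h import *
go(.440,.3177,.0425,-23.6)
E
```

```text
shift [143.3 -10.5 -15.2] roll -0.0 rows>= 2.9 tcp [0.4438 0.2999 0.1859] toolx [-0.0018 -0.0022 -1.    ] jawyaw -23.6 F [ 0.178  -0.2822 -2.1994] t 41.35 w 0.0568 q7 -1.39
```

>>> {"api": "carry_out", "payload": {
  "xyz": [
    [0,-5,-8],
    [0,-10,-15],
    [0,-10,-15],
    [30,-10,-15],
    [70,-10,-15],
    [110,-10,-15],
    [135,-10,-15],
    [143,-10,-15],
    [143,-10,-15],
    [143,-10,-15]
  ],
  "roll": [0,0,0,0,0,0,0,0,0,0]
}}

```text
time_s: 42.35
ee_pos: [0.4413, 0.32, 0.0455]
orientation: [0.592, 0.387, -0.591, 0.387]
force: [1.1, -0.0, -2.1]
gripper_width: 0.0567
```

```bash
python3 - <<'E'
from h import *
go(.440,.3177,.0275,-23.6)
im=bot.get_image("side");cv2.imwrite("pics/s17.png",cv2.resize(im[60:220,170:330],None,fx=4,fy=4,interpolation=cv2.INTER_CUBIC))
E
```

```text
shift [18.  -0.3  2.7] roll 0.0 rows>= 0.4 tcp [0.4413 0.32   0.0455] toolx [ 0.0014  0.0012 -1.    ] jawyaw -23.6 F [ 1.1216 -0.0084 -2.0662] t 42.35 w 0.0567 q7 -1.57
```

View pics/s17.png

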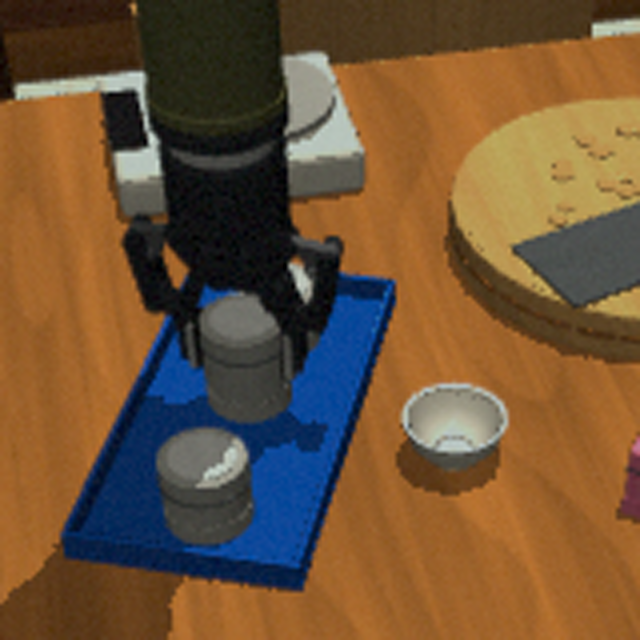

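>>> {"api": "carry_out", "payload": {
  "xyz": [
    [5,0,0],
    [10,0,0],
    [14,0,0],
    [16,0,0],
    [17,0,0],
    [17,0,0],
    [17,0,0]
  ],
  "roll": [0,0,0,0,0,0,0]
}}

```text
time_s: 43.1
ee_pos: [0.4405, 0.3191, 0.0276]
orientation: [-0.592, -0.387, 0.592, -0.387]
force: [-2.0, -2.5, 4.8]
gripper_width: 0.0569
```

>>> {"api": "carry_out", "payload": {
  "xyz": [
    [0,0,0],
    [0,0,0],
    [0,0,0],
    [0,0,0],
    [0,0,0],
    [0,0,0]
  ],
  "roll": [0,0,0,0,0,0],
  "grip": 1
}}

```text
time_s: 43.7
ee_pos: [0.4407, 0.3193, 0.0273]
orientation: [0.592, 0.387, -0.592, 0.387]
force: [-0.9, -0.1, -0.1]
gripper_width: 0.0856
```

>>> {"api": "carry_out", "payload": {
  "xyz": [
    [-15,0,0],
    [-50,0,0],
    [-90,0,0],
    [-130,0,0],
    [-175,0,0],
    [-200,0,0],
    [-200,0,0]
  ],
  "roll": [0,0,0,0,0,0,0]
}}

```text
time_s: 44.4
ee_pos: [0.4418, 0.3208, 0.2312]
orientation: [0.594, 0.387, -0.589, 0.387]
force: [1.1, 0.1, -0.3]
gripper_width: 0.0854
```

```bash
python3 - <<'E'
from h import *
im=bot.get_image("top");cv2.imwrite("pics/t13.png",im)
im=bot.get_image("side");cv2.imwrite("pics/s18.png",im)
go(.658,-.045,.225,0)
E
```

```text
shift [  2.6 344.8 246.8] roll -23.6 rows>= 8.5 tcp [0.4407 0.3191 0.2275] toolx [ 0.0009  0.0001 -1.    ] jawyaw -23.6 F [-0.009   0.1224  0.0536] t 44.5 w 0.0856 q7 -1.39
```

View pics/t13.png

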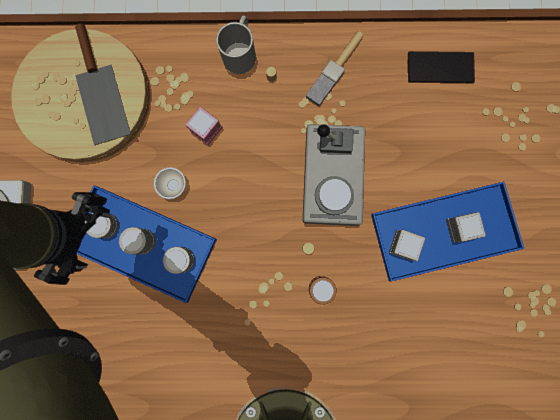

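View pics/s18.png

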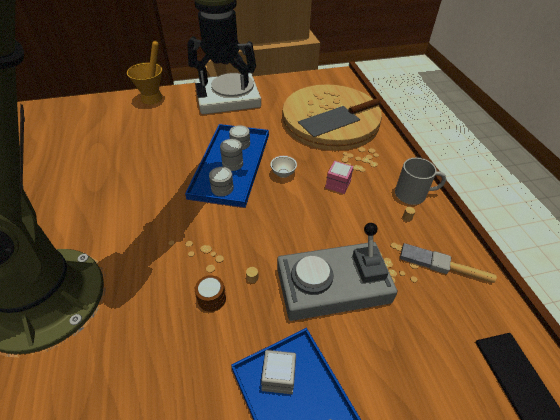

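>>> {"api": "carry_out", "payload": {
  "xyz": [
    [0,14,10],
    [0,46,33],
    [0,84,60],
    [0,122,87],
    [0,160,114],
    [0,198,141],
    [0,236,168],
    [0,274,195],
    [0,312,221],
    [0,335,238]
  ],
  "roll": [-1,-3,-6,-9,-12,-15,-18,-20,-22,-23.6],
  "grip": 0
}}

```text
time_s: 45.5
ee_pos: [0.6531, -0.0376, 0.2245]
orientation: [-0.499, -0.5, 0.502, -0.499]
force: [0.1, -0.2, 0.1]
gripper_width: -0.0004
```

>>> {"api": "carry_out", "payload": {
  "xyz": [
    [0,0,0],
    [0,0,0],
    [0,0,0]
  ],
  "roll": [0,0,0]
}}

```text
time_s: 45.8
ee_pos: [0.6517, -0.0311, 0.2264]
orientation: [0.499, 0.501, -0.5, 0.5]
force: [-0.1, -0.3, -0.9]
gripper_width: -0.0002
```

```bash
python3 - <<'E'
from h import *
go(.658,-.03,.119,0)
E
```

```text
shift [107.4   6.5  -1. ] roll 0.1 rows>= 2.2 tcp [ 0.6517 -0.0311  0.2264] toolx [-0.0018  0.001  -1.    ] jawyaw 0.1 F [-0.1092 -0.2555 -0.9297] t 45.8 w -0.0002 q7 -0.34
```

>>> {"api": "carry_out", "payload": {
  "xyz": [
    [15,5,-2],
    [50,5,-2],
    [85,5,-2],
    [105,5,-2],
    [107,5,-2],
    [107,5,-2],
    [107,5,-2]
  ],
  "roll": [0,0,0,0,0,0,0]
}}

```text
time_s: 46.5
ee_pos: [0.6583, -0.0299, 0.1216]
orientation: [0.5, 0.5, -0.499, 0.501]
force: [-0.6, -0.2, 0.7]
gripper_width: -0.0001
```

>>> {"api": "carry_out", "payload": {
  "xyz": [
    [0,0,10],
    [0,0,22],
    [0,0,34],
    [0,0,46],
    [0,0,58],
    [0,0,70],
    [0,0,80],
    [0,0,87],
    [0,0,91],
    [0,0,91]
  ],
  "roll": [0,0,0,0,0,0,0,0,0,0]
}}

```text
time_s: 47.5
ee_pos: [0.6575, -0.1226, 0.1201]
orientation: [-0.5, -0.5, 0.5, -0.5]
force: [0.2, -0.2, 0.2]
gripper_width: -0.0003
```

>>> {"api": "carry_out", "payload": {
  "xyz": [
    [0,0,1],
    [0,0,2],
    [0,0,2]
  ],
  "roll": [0,0,0]
}}

```text
time_s: 47.8
ee_pos: [0.6577, -0.1234, 0.1204]
orientation: [0.5, 0.5, -0.5, 0.5]
force: [0.2, 0.4, -0.8]
gripper_width: 0.0
```

>>> {"api": "carry_out", "payload": {
  "xyz": [
    [0,0,2],
    [0,0,4],
    [0,0,4]
  ],
  "roll": [0,0,0]
}}

```text
time_s: 48.1
ee_pos: [0.6577, -0.1239, 0.1204]
orientation: [0.5, 0.502, -0.498, 0.5]
force: [-0.1, 7.4, -0.1]
gripper_width: -0.0005
```

>>> {"api": "carry_out", "payload": {
  "xyz": [
    [0,0,-10],
    [0,0,-30],
    [-30,0,-30],
    [-70,0,-30],
    [-110,0,-30],
    [-130,-20,-45],
    [-130,-50,-80],
    [-130,-80,-120],
    [-130,-100,-150],
    [-130,-100,-150]
  ],
  "roll": [0,0,0,0,0,0,0,0,0,0]
}}

```text
time_s: 49.1
ee_pos: [0.5548, 0.0276, 0.2517]
orientation: [0.498, 0.502, -0.498, 0.502]
force: [0.2, -0.1, 0.9]
gripper_width: 0.0004
```

```bash
python3 - <<'E'
from h import *
im=bot.get_image("top");cv2.imwrite("pics/t14.png",im)
im2=bot.get_image("side");cv2.imwrite("pics/s19.png",im2)
print(bot.state()["ee_pos"])
E
```

```text
[0.5575 0.0224 0.2509]
```

View pics/t14.png

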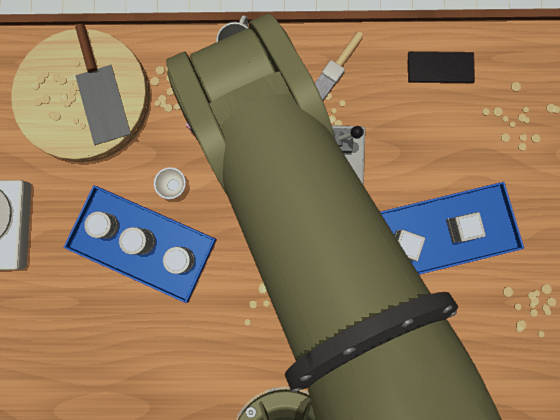

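View pics/s19.png

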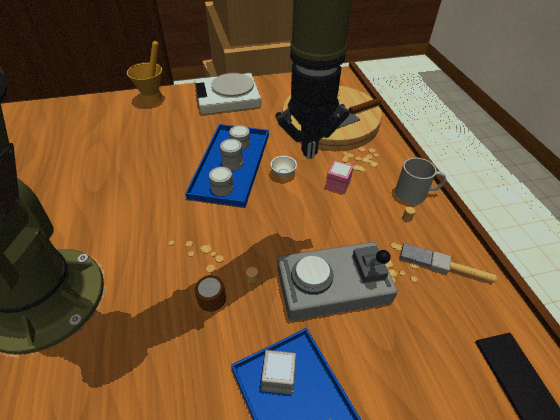

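The knob is back at (357,131) in the top view and (383,256) in the side view, its original off position. All three tins stand upright in the right trays, and the samples, bowl, stub and look-alikes are where they started.

```bash
python3 -c "
from plant import bot
print(bot.finish_job())"
```

```text
the job is handed in; nothing more can be done
None
```

The job is done and handed in after about 49 s of robot time; `finish_job` reports no verdict.

- **Machine:** I switched it on with the lever. The knob was seen at its left end, and the lever resisted with 5.4 N at the stop. At the end I switched it off, and both cameras showed the knob back at its starting position.
- **Settling:** Three tins were present, so I worked in the order tin_45 (round), tin_55 (square), tin_65 (round). Each was held and pressed upright on the plate. The plate was fully down, reading 15 to 22 N against the 9 N needed, and I held it there for at least 1.5 s.
- **Trays:** Tin_45 and tin_65 went into the left tray with the round sample, and tin_55 into the right tray with the square sample.
- **Last checks:** The final pictures showed all three tins upright in their trays. The samples, bowl, stub, brown tin and pink tin were unmoved, except that the last top view had the arm over part of the scene, so the stub and brown tin were seen only from the side.
- **Disagreement:** The wrist camera put tin_45 up to about 9 mm from where the side camera did. I relied on the top and side cameras, so the tins were centred on the plate to within about 3 mm.

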